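Draw a charge of grinding balls from the hopper and put it on the balance

ROBOT

A 7-joint arm with a two-finger parallel gripper is mounted at the origin on the work surface. World frame = base frame: x ahead of the robot, y to its left, z up, the work surface at z = 0. Lengths are in m, angles in rad, forces in N, time in s.
With the tool pointing down it reaches from about 0.4 to 0.85 m from the base axis. Payload 4.5 kg.
Tool frame: the origin (TCP) lies midway between the tips of the shut fingers; the grasp point (between the pads) lies 19 mm behind it (r.hold_point_z is the distance from the TCP to the grasp point, in m); z points along the fingers, y is the direction in which the jaws open and shut (so a half turn about z gives the same grasp; the last joint's range is limited). The gripper opens to 88 mm and grips with 3 to 60 N. Pads are 18 mm wide; open, the fingers measure 123 mm over their backs; the gripper's body (75 mm by 187 mm) begins 45 mm behind the grasp point.
Start: joints at [-1.105, 0.689, -0.195, 1.565, 0.157, 0.902, -0.215], TCP at [0.262, 0.568, 0.239] pointing down, gripper open.
Joint ranges: [-3.01, 3.01], [-0.46, 2.08], [-1.47, 1.51], [0.13, 2.56], [-1, 4.14], [0.04, 2.09], [-2.66, 2.66]. Speed limits (rad/s): [2.57, 2.57, 3.14, 3.14, 3.14, 3.14, 3.14].

INTERFACE

Orientations are given as a unit quaternion [x, y, z, w].
In Python, from plant import r gives the robot as it stands. The module is installed in compiled form; this text tells all that it offers.
- The arm moves only by the tool move_arm, never from a script. Its arguments are lists of equal length, an entry for each row: "turn": the turn, a rotation vector about the tool's x, y, z in units of 2 pi rad (1.0 is 2 pi rad), a list of three; "dp": the shift along the tool's x, y, z in units of 2.5 cm (1.0 is 2.5 cm), a list of three; "jaw": the closure, from -1 (fully open) to 1 (shut), so that 0 is half open. In form: {"turn": [[wx, wy, wz], ...], "dp": [[x, y, z], ...], "jaw": [jaw, ...]}. A call has 1 to 10 rows; each row shifts and turns the commanded pose from where the row before left it, along the tool's axes as they then stand; what a row does not reach is not made up. A row lasts 1/12 s, in which the tool goes at most 41.7 mm and 7.16 degrees, less where a joint would pass 70% of its speed; a pose out of reach is approached as far as the arm can. A call with a number of a shift or a turn outside -1 to 1 is refused whole. A call with a gripper value outside its range is refused whole. The fingers move at their own pace and stop on an object; "newtons" is the grip in N (left out, the last holds). Time passes only in rows, so rows that do not move let the fingers close. It gives the time, the measured TCP pose, the force and the opening at its end, in the units of the state.
- r.get_state(): the state, without advancing time (a new reading comes with each control period).
- r.snapshot(name): name is "scene" or "top" or "wrist"; returns a dict with "frame" (400x640x3 uint8, blue, green, red), "mtx" (3x3 intrinsics, pixels), "k1" (the pictures are not rectified: a ray, as slopes to the right and down, at radius r is drawn at 1 + k1 r^2 times it, then the intrinsics apply), "origin" and "orientation" of the camera in the world; the wrist camera has in their place "tool_from_camera" (4x4, takes a point from camera to tool coordinates, whose origin is the TCP and whose axes are the flange's). Camera axes: x right, y up, looking along -z (the intrinsics and any distortion apply to the point x, -y, -z); pixel columns grow to the right and rows downward; lengths in m; the calibration is good to about 2 mm. A picture is of the moment at which its call begins: read the wrist's pose just before it. There is no depth.
- r.finish_job(): hands the job in, once; it reports no verdict.
The state is a dict: "clock": time; "q": joint angles; "qd": joint speeds; "joint_torque": joint torques, N m; "tool_pos": TCP position; "eef_rot": TCP orientation; "contact_force": force on the tool from outside, world axes, zero at the start; "moment": the same for the moment, N m; "opening": opening from 0.0 (shut) to 1.0 (fully open).
Only numpy, scipy, OpenCV 4.12 (cv2) and the standard library are available. Lean on these libraries where they do the work, as an engineer would, in place of code of your own. Each camera call takes 0.05 s, during which the arm holds its last target.

TASK

Take the blue beaker by its handle, hold it upright in the yellow fork close under the dispenser's gate and use it to slide the gate fully open, so that all seven grinding balls in the hopper drop into the beaker, then slide the gate fully shut again before you take the beaker out. Set the beaker with all seven balls gently down in the middle of the balance's pan and let go, leaving the bottle, the dish and the jar where they are.

Things in the scene. Friction and masses are not known exactly. Their poses are not given: they have to be found in the camera images.
- beaker: blue plastic beaker, 80 mm outside diameter (83 over the rolled rim), 70 mm tall, wall 3 mm, about 110 g, standing on the bench at the start. Origin: centre of its underside; z up along its axis. A handle leaves the wall on its own -x side, 40 mm above the underside, first nearly level, then bent up into a black grip
- beaker_grip (a point): point in the beaker's black grip: 97 mm from the beaker's axis towards its -x, 90 mm above its underside; axes as the beaker's. The grip is straight, in the beaker's xz plane, rising outward at 60 degrees above level (30 from vertical); 26 mm of it lie beyond this point and 40 mm below it along the slant; 14 mm wide across (beaker y), 18 mm deep
- beaker_rim (a point): centre of the beaker's mouth, 70 mm above its underside
- beaker_mid (a point): point on the beaker's axis, 35 mm above its underside
- dispenser: fixed ball dispenser: grey base plate 220 x 220 mm, 12 mm high, two steel rods, 365 mm tall, 85 mm behind (+x) the origin, a slide gate and over it a clear cone hopper, 66 to 184 mm diameter, open top, 187 to 337 mm above the bench. It overhangs the gate, so a hand holding the beaker below must lean back. Origin: on the bench, plate 100 mm to the front, 120 mm back; front faces -x, z up
- spout (a point): point on the hopper's axis, 180 mm above the bench, level with the gate's underside; 20 mm in front (-x) of the dispenser's origin and 20 mm to its +y. Axes as the dispenser's
- gate (a joint): position of the slide gate in m, along the dispenser's +y: 0 = fully shut, at its end stop (its hole 75 mm to the -y side of the hopper's outlet); 0.075 = fully open, at the other stop (hole right under the outlet). May begin up to 10 mm from shut; a ball can pass from about 0.04. About 2 N of friction; stays where it is left, no spring
- gate_port (a point): centre of the gate's 60 mm round hole, on the gate's underside, 180 mm above the bench; moves with the gate; axes as the dispenser's. Round it, below, hangs the yellow fork (see fork_back). The gate's fixed rails run 48 mm to the front and back of this point and reach 4 mm lower than it. With the beaker's axis below this point, the balls fall into the beaker
- fork_back (a point): middle of the face of the fork's back stop, 41 mm behind (+x) gate_port. The yellow fork is part of the gate: two cheeks, inner faces 44 mm to either side of gate_port, from 26 mm in front of it to 42 mm behind, 48 mm deep below the gate, flared mouth to 48 mm in front and 57 mm either side. The beaker enters from the front and moves the gate sideways, either way
- balance: white laboratory balance, fixed, 235 (x) x 170 (y) mm, 38 mm high, dark display on its -x side. Origin: on the bench under its middle
- pan (a point): centre of the balance's round steel pan, on its upper face: 140 mm diameter, 52 mm above the bench, 35 mm to the +x side of the balance's origin
- ball1_center (a point): centre of grinding ball 1 of 7: tan ceramic, 24 mm diameter, 20 g; lies in the hopper at the start
- ball2_center (a point): centre of grinding ball 2 of 7: tan ceramic, 24 mm diameter, 20 g; lies in the hopper at the start
- ball3_center (a point): centre of grinding ball 3 of 7: tan ceramic, 24 mm diameter, 20 g; lies in the hopper at the start
- ball4_center (a point): centre of grinding ball 4 of 7: tan ceramic, 24 mm diameter, 20 g; lies in the hopper at the start
- ball5_center (a point): centre of grinding ball 5 of 7: tan ceramic, 24 mm diameter, 20 g; lies in the hopper at the start
- ball6_center (a point): centre of grinding ball 6 of 7: tan ceramic, 24 mm diameter, 20 g; lies in the hopper at the start
- ball7_center (a point): centre of grinding ball 7 of 7: tan ceramic, 24 mm diameter, 20 g; lies in the hopper at the start
- reagent_bottle: bystander: capped amber bottle, 76 mm diameter, 155 mm tall; origin under its centre
- dish: bystander: white porcelain dish, 90 mm diameter, 40 mm high; origin under its centre
- sample_jar: bystander: clear jar with a green lid, 60 mm diameter, 75 mm tall; origin under its centre
Things that resemble listed ones, but are neither listed nor needed, are in the scene too. Of the things that look like the beaker, the largest one is meant.

How it is judged:
On the way, in this order (a step that is already met when the one before it is completed fails the run):
1. the gate is fully open with the beaker upright close under its hole, and all seven balls have dropped into the beaker (value of joint gate above 0.065 m and horizontal distance between beaker_rim and gate_port below 0.015 m and z of beaker_rim in the frame of gate_port above -0.035 m and distance between each of ball1_center, ball2_center, ball3_center, ball4_center, ball5_center, ball6_center, ball7_center and beaker_mid below 0.04 m), for 0.2 s.
2. the gate has been slid fully shut with the beaker still under it and all seven balls in the beaker (value of joint gate below 0.005 m and horizontal distance between beaker_rim and gate_port below 0.025 m and distance between each of ball1_center, ball2_center, ball3_center, ball4_center, ball5_center, ball6_center, ball7_center and beaker_mid below 0.04 m), for 0.1 s.
At the end, for the whole second after the job is handed in: The beaker stands upright (within 0.06 rad) and still on the balance's pan, its axis within 30 mm of the pan's centre and its underside within 4 mm of the pan's face, with all seven balls inside it; the gate is shut (within 5 mm of its stop); the bottle, dish and jar are where they were (distance between each of ball1_center, ball2_center, ball3_center, ball4_center, ball5_center, ball6_center, ball7_center and beaker_mid below 0.04 m and value of joint gate below 0.005 m and horizontal distance between beaker and pan below 0.03 m and z of beaker in the frame of pan between -0.004 and 0.004 m and angle between beaker's own z axis and vertical below 0.06 rad and linear speed of beaker below 0.02 m/s); the robot touches nothing.
It fails at once if the beaker is dropped or pressed hard on the balance (over 40 N) (contact force between beaker and balance above 40 N).
It fails at once if the amber bottle is moved more than 25 mm or tipped (distance of reagent_bottle from where it was at the start of the episode above 0.025 m or angle between reagent_bottle's own z axis and vertical above 0.3 rad).
It fails at once if the white dish is moved more than 25 mm or tipped (distance of dish from where it was at the start of the episode above 0.025 m or angle between dish's own z axis and vertical above 0.3 rad).
It fails at once if the sample jar is moved more than 25 mm or tipped (distance of sample_jar from where it was at the start of the episode above 0.025 m or angle between sample_jar's own z axis and vertical above 0.3 rad).
It also fails if it takes over 61 s, if anything falls off the work surface, if the arm or the gripper's body presses on something with over 40 N, if the wrist force passes 120 N, or if a joint passes its speed limit or range.

## Working session

There is one attempt and no reset: what is moved stays moved. The work goes in short steps, Python scripts to look and compute and a tool call to move; the robot and the scene stay as the last step left them, time stands still between calls to the robot, and variables do not carry over. Pictures are saved under pics/ and viewed, and the job is handed in when it is done.

Besides the shell and the picture viewer there is one more tool, called after "Emit:" by a JSON object that holds its "name" and its "arguments", one argument or row to a line. move_arm: Moves the arm, as the interface text tells. Shifts and turns lie within -1 to 1; 1 stands for 2.5 cm of shift or 2 pi rad of turn. Its arguments: {"type":"object","properties":{"turn":{"type":"array","items":{"type":"array","items":{"type":"number","minimum":-1,"maximum":1}}},"dp":{"type":"array","items":{"type":"array","items":{"type":"number","minimum":-1,"maximum":1}}},"jaw":{"type":"array","items":{"type":"number"}},"newtons":{"type":"number"}},"required":["turn","dp","jaw"]}

```bash
mkdir -p pics; ls; python3 - <<'E'
from plant import r
import cv2,pickle,numpy as np
s=r.get_state(); print(s); print(r.hold_point_z)
d={}
for n in ["scene","top","wrist"]:
    c=r.snapshot(n); d[n]=c; cv2.imwrite(f"pics/{n}0.png",c["frame"])
    print(n,{k:(v if not hasattr(v,'tolist') else np.round(v,4).tolist()) for k,v in c.items() if k!="frame"})
pickle.dump((s,d),open("snap0.pkl","wb"))
E
```

```text
pics
{'clock': 0.0, 'q': array([-1.1052243 ,  0.68997412, -0.19453629,  1.56632599,  0.15729179,
        0.90251836, -0.21508553]), 'qd': array([ 1.37395213e-03,  2.97165717e-04,  6.88414808e-05,  2.71829425e-04,
        4.43632801e-04, -2.44077877e-05, -2.11207172e-03]), 'joint_torque': array([ 1.10948458e-03, -5.27574420e+01, -1.26697786e+00, -1.53423142e+01,
       -5.27773378e-02,  6.53097071e-03,  1.65187653e-04]), 'tool_pos': array([0.26131972, 0.56705278, 0.23792157]), 'eef_rot': array([ 2.14159743e-01,  9.76798221e-01, -9.06121719e-04, -1.39384596e-04]), 'contact_force': array([-0.07318459, -0.14924256, -0.46034563]), 'moment': array([0.00424478, 0.01335796, 0.02157885]), 'opening': 1.0008775693795293}
0.0187
scene {'mtx': [[480.5649, 0.0, 314.4668], [0.0, 480.5649, 195.9226], [0.0, 0.0, 1.0]], 'k1': 0.029290955749132448, 'origin': [1.3489, -0.525, 1.1611], 'orientation': [0.3111, 0.1721, 0.4507, 0.8188]}
top {'mtx': [[471.6095, 0.0, 311.8823], [0.0, 471.6095, 201.4991], [0.0, 0.0, 1.0]], 'k1': -0.04066583127570897, 'origin': [0.4108, -0.0348, 1.2729], 'orientation': [0.0562, -0.0591, -0.698, 0.7114]}
wrist {'mtx': [[354.5908, 0.0, 318.774], [0.0, 354.5908, 193.809], [0.0, 0.0, 1.0]], 'k1': 0.0028519234066964236, 'tool_from_camera': [[0.0004, 0.9492, 0.3146, 0.0827], [1.0, -0.0007, 0.0009, 0.0004], [0.001, 0.3146, -0.9492, -0.1454], [0.0, 0.0, 0.0, 1.0]]}
```

View pics/scene0.png

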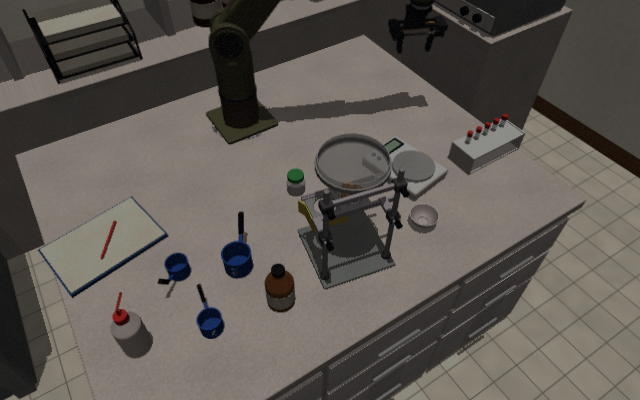

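View pics/top0.png

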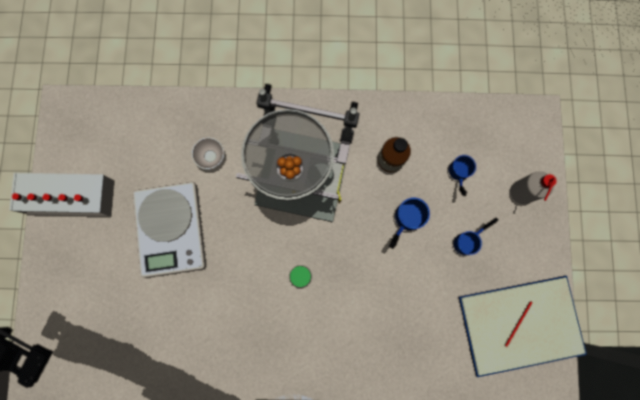

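View pics/wrist0.png

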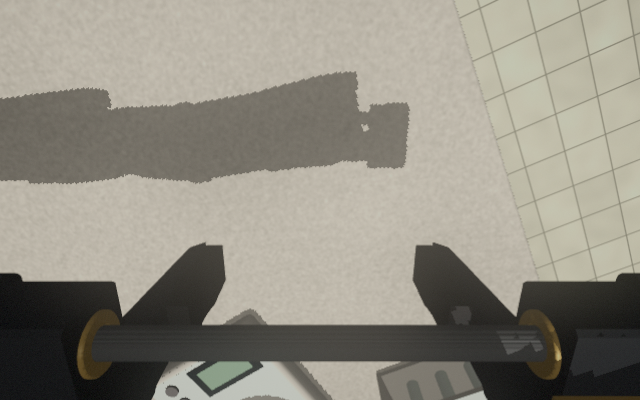

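```bash
cat > h.py <<'E'
import numpy as np,cv2,pickle
from scipy.spatial.transform import Rotation as R
def cam(c,s=None):
    if 'origin' in c: return np.array(c['origin']),R.from_quat(c['orientation']).as_matrix()
    T=np.array(c['tool_from_camera']); Rt=R.from_quat(s['eef_rot']).as_matrix()
    return np.array(s['tool_pos'])+Rt@T[:3,3],Rt@T[:3,:3]
def ray(c,uv,s=None):
    o,M=cam(c,s); K=c['mtx']; k=c['k1']
    d=np.array([(uv[0]-K[0,2])/K[0,0],(uv[1]-K[1,2])/K[1,1]]); q=d.copy()
    for _ in range(20): q=d/(1+k*(q@q))
    v=M@np.array([q[0],-q[1],-1]); return o,v/np.linalg.norm(v)
def onz(c,uv,z,s=None):
    o,v=ray(c,uv,s); return o+v*(z-o[2])/v[2]
def proj(c,P,s=None):
    o,M=cam(c,s); p=M.T@(np.array(P)-o); q=np.array([p[0],-p[1]])/-p[2]
    q=q*(1+c['k1']*(q@q)); K=c['mtx']; return np.array([K[0,0]*q[0]+K[0,2],K[1,1]*q[1]+K[1,2]])
def tri(*rs):
    A=np.zeros((3,3));b=np.zeros(3)
    for o,v in rs:
        P=np.eye(3)-np.outer(v,v);A+=P;b+=P@o
    p=np.linalg.solve(A,b); return p,[np.linalg.norm((np.eye(3)-np.outer(v,v))@(p-o)) for o,v in rs]
def crop(c,x0,y0,x1,y1,f,name):
    cv2.imwrite(name,cv2.resize(c['frame'][y0:y1,x0:x1],None,fx=f,fy=f,interpolation=cv2.INTER_CUBIC))
E
python3 - <<'E'
from h import *
s,d=pickle.load(open('snap0.pkl','rb'))
crop(d['top'],220,70,450,290,3,'pics/tc1.png') if 0 else crop(d['top'],220,75,450,260,3,'pics/tc1.png')
crop(d['top'],120,170,220,290,5,'pics/tc2.png')
crop(d['scene'],200,120,460,310,3,'pics/sc1.png')
t=d['top'];hsv=cv2.cvtColor(t['frame'],cv2.COLOR_BGR2HSV)
m=cv2.inRange(hsv,(100,120,40),(130,255,255));n,l,st,ce=cv2.connectedComponentsWithStats(m)
for i in range(1,n):
    if st[i,4]>60: print(st[i],ce[i])
E
```

```text
[452 156  23  29 335] [461.65970149 168.27761194]
[396 198  33  38 708] [410.73446328 215.11581921]
[457 228  27  26 389] [467.60411311 242.40102828]
```

View pics/tc1.png

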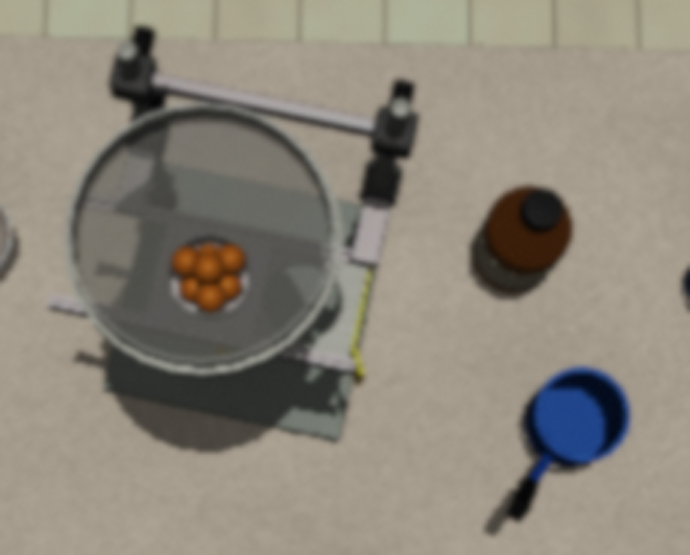

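View pics/sc1.png

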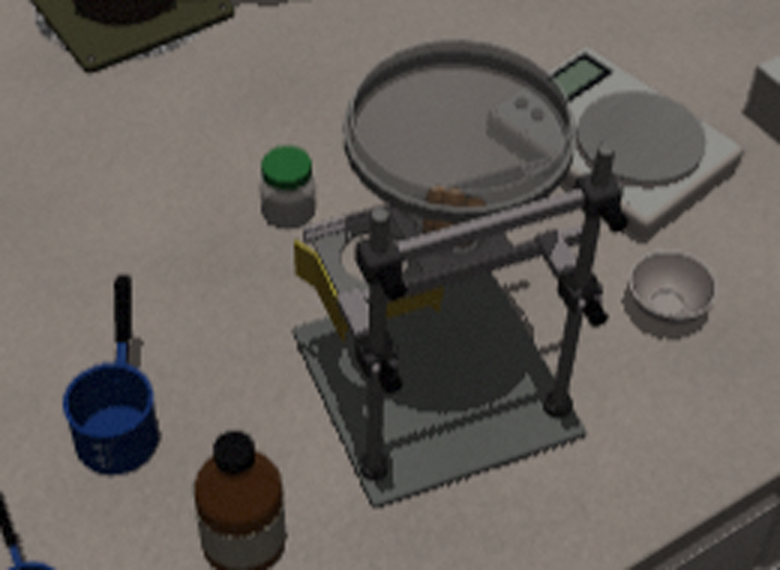

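View pics/tc2.png

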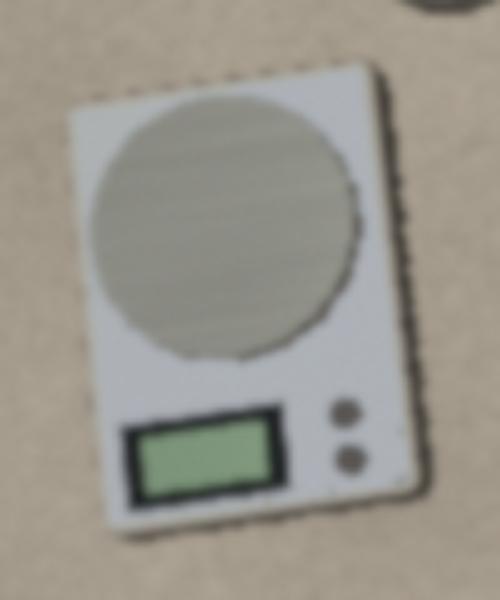

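```bash
python3 - <<'E'
from h import *
s,d=pickle.load(open('snap0.pkl','rb')); t=d['top'];sc=d['scene']
T=lambda x,y,z:onz(t,(220+x/3-.33,75+y/3-.33),z)
S=lambda x,y,z:onz(sc,(200+x/3-.33,120+y/3-.33),z)
p=np.round
a=S(584,433,.012);b=S(376,505,.012);c=S(296,328,.012)
print('plate +x+y',p(a,4),'+x-y',p(b,4),'-x-y',p(c,4), np.linalg.norm(a-b),np.linalg.norm(b-c))
c2=T(340,438,.012);e2=T(108,393,.012);print('top -x-y',p(c2,4),'-x+y(shadow?)',p(e2,4))
for A,B in((a,b),):print('yaw y-axis',np.degrees(np.arctan2(*(A-B)[[1,0]]))-90)
print('yaw x', np.degrees(np.arctan2(*(b-c)[[1,0]])))
print('bar',p(T(160,85,.32),4),p(T(375,128,.32),4))
q=T(160,85,.32)-T(375,128,.32);print(np.degrees(np.arctan2(q[1],q[0]))-90)
print('hopper top centre',p(T(203,239,.337),4))
# hopper rim scene: 
print('hopper scene', p(S((346+573)/2,(40+212)/2,.337),4))
print('outlet', p(T(209,276,.19),4))
# mouth of beaker
print('beaker rim',p(T((526+628)/2,(369+466)/2,.07),4))
print('beaker rim scene',p(S((64+154)/2,(365+434)/2,.07),4))
print('fork front tip top',p(T(359,372,.176),4),p(T(367,275,.176),4))
print('jar',p(onz(t,(300.5,276),.075),4))
print('bottle cap',p(T(543,210,.155),4),'dish',p(onz(t,(208.5,154),.04),4))
P=lambda x,y,z:onz(t,(120+x/5-.4,170+y/5-.4),z)
print('pan',p(P(225,228,.052),4))
print('balance corners',[p(P(*u,.038),4)[:2] for u in((72,105),(370,62),(110,528),(415,492))])
# grip
r1=ray(t,(220+520/3,75+510/3));
print('grip tip tri',tri(ray(t,(220+519/3,75+512/3)),ray(sc,(200+123/3,120+280/3))))
E
```

```text
plate +x+y [0.8242 0.073  0.012 ] +x-y [ 0.7842 -0.1358  0.012 ] -x-y [ 0.571  -0.0927  0.012 ] 0.21260690389749845 0.21745277225115364
top -x-y [ 0.5673 -0.096   0.012 ] -x+y(shadow?) [0.604  0.1137 0.012 ]
yaw y-axis -10.838869382754751
yaw x -11.449854441625027
bar [0.7781 0.0492 0.32  ] [ 0.7494 -0.1033  0.32  ]
-10.682839339767199
hopper top centre [0.6617 0.0147 0.337 ]
hopper scene [0.6842 0.005  0.337 ]
outlet [0.6712 0.017  0.19  ]
beaker rim [ 0.5817 -0.297   0.07  ]
beaker rim scene [ 0.5893 -0.3016  0.07  ]
fork front tip top [ 0.5995 -0.1024  0.176 ] [ 0.6779 -0.108   0.176 ]
jar [ 0.4179 -0.0129  0.075 ]
bottle cap [ 0.7408 -0.2534  0.155 ] dish [0.7382 0.2432 0.04  ]
pan [0.568  0.3467 0.052 ]
balance corners [array([0.6344, 0.4381]), array([0.6608, 0.2793]), array([0.4115, 0.4007]), array([0.4336, 0.2425])]
grip tip tri (array([ 0.49721364, -0.23867401,  0.10531838]), [np.float64(0.0024161233404551207), np.float64(0.00241612334045512)])
```

```bash
python3 - <<'E'
from h import *
s,d=pickle.load(open('snap0.pkl','rb')); t=d['top'];sc=d['scene']
crop(t,370,190,450,260,9,'pics/tc3.png');crop(sc,210,200,270,285,7,'pics/sc3.png')
E
```

```text
(no output)
```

View pics/tc3.png

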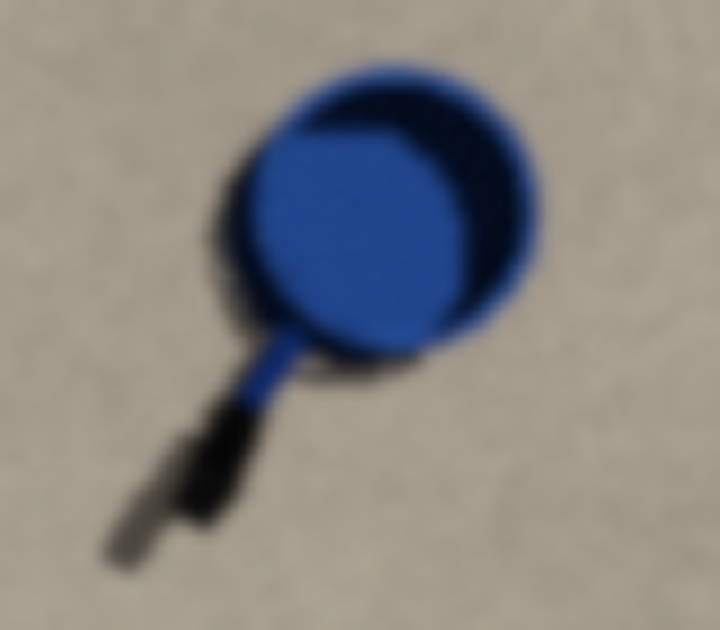

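View pics/sc3.png

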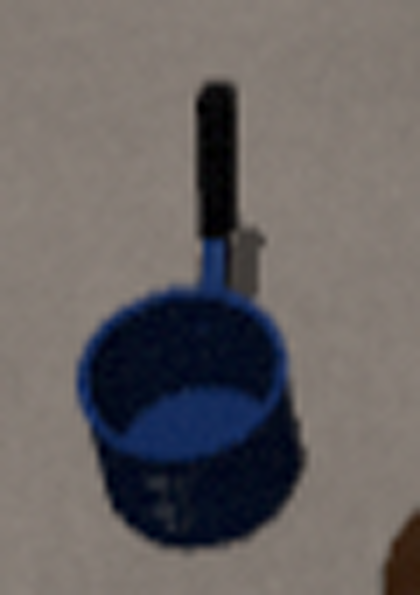

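```bash
python3 - <<'E'
from h import *
from scipy.optimize import least_squares
s,d=pickle.load(open('snap0.pkl','rb')); t=d['top'];sc=d['scene']
tp=[(390,65),(540,205),(440,350),(505,120),(247,205),(300,115)];sp=[(78,385),(185,288),(290,360),(165,462),(240,300),(100,440),(250,425)]
X=[onz(t,(370+x/9-.45,190+y/9-.45),.07)[:2] for x,y in tp];Y=[onz(sc,(210+x/7-.43,200+y/7-.43),.07)[:2] for x,y in sp]
def fit(P):
    P=np.array(P);f=lambda v:np.hypot(*(P-v[:2]).T)-.0415
    r=least_squares(f,[.585,-.3]);return r.x,np.round(r.fun*1000,1)
for P in(X,Y,X+Y):print(fit(P))
c=fit(X+Y)[0]
# grip: side-edge midlines
g1=tri(ray(t,(370+205/9-.45,190+512/9-.45)),ray(sc,(210+216/7-.43,200+93/7-.43)));
g2=tri(ray(t,(370+240/9-.45,190+408/9-.45)),ray(sc,(210+215/7-.43,200+228/7-.43)))
for g in(g1,g2):
    dv=g[0][:2]-c;print(np.round(g[0],4),g[1],'r',np.hypot(*dv),'yaw beaker',np.degrees(np.arctan2(-dv[1],-dv[0])))
# scene rim/hopper
th=[(68,235),(203,103),(338,240),(200,374),(110,145),(300,150),(105,340),(300,340)]
Hx=np.array([onz(t,(220+x/3-.33,75+y/3-.33),.337)[:2] for x,y in th])
r=least_squares(lambda v:np.hypot(*(Hx-v[:2]).T)-v[2],[.67,.01,.09]);print('hopper',r.x,np.round(r.fun*1e3,1))
E
```

```text
(array([ 0.58371939, -0.30140568]), array([ 1.3, -0.1, -0.2,  0.3,  1.7, -2.4]))
(array([ 0.58807967, -0.30299657]), array([-1.7, -0.6,  1.4,  0.2, -1.3,  0.4, -2.8]))
(array([ 0.58606534, -0.30254032]), array([-1. , -1.3,  1.8, -2.1,  2.9, -3.2, -2.1, -2.6,  1.8,  2.2, -2.6,
        1.4, -1. ]))
[ 0.4948 -0.2381  0.1046] [np.float64(0.0012943326424896078), np.float64(0.0012943326424895844)] r 0.1116912406880131 yaw beaker -35.22252731580744
[ 0.5268 -0.2575  0.0632] [np.float64(0.0007544858137583726), np.float64(0.0007544858137582402)] r 0.07443885398487245 yaw beaker -37.22155996599526
hopper [0.6613671  0.01497279 0.09399684] [-2.   3.7 -1.7 -1.  -0.8 -1.8  1.5  2.1]
```

```bash
cat >> h.py <<'E'
def goalR(yaw_deg,tilt_deg):
    y=np.radians(yaw_deg);t=np.radians(tilt_deg);h=np.array([np.cos(y),np.sin(y),0]);u=np.array([0,0,1.])
    z=np.sin(t)*h-np.cos(t)*u; x=-np.cos(t)*h-np.sin(t)*u
    return np.c_[x,np.cross(z,x),z]
def turnto(s,Rg):
    v=(R.from_quat(s['eef_rot']).inv()*R.from_matrix(Rg)).as_rotvec()
    print('turn total units',np.round(v/2/np.pi,4),'deg',np.round(np.degrees(np.linalg.norm(v)),2))
def shiftto(s,P,Rm=None):
    Rm=R.from_quat(s['eef_rot']).as_matrix() if Rm is None else Rm
    v=Rm.T@(np.array(P)-s['tool_pos']); print('shift total units',np.round(v/.025,3),'mm',np.round(1e3*np.linalg.norm(v),1))
E
python3 - <<'E'
from h import *
from plant import r
s=r.get_state();Rg=goalR(-36,30);turnto(s,Rg)
g=np.array([.5075,-.2455,.09])+.0187*Rg[:,2];print(g)
shiftto(s,g-.1*Rg[:,2],Rg)
E
```

```text
turn total units [ 0.008  -0.083   0.0306] deg 31.99
[ 0.51506431 -0.25099579  0.07380532]
shift total units [-20.483 -20.513  15.415] mm 820.8
```

Emit:
{"name": "move_arm", "arguments": {
  "turn": [
    [0.0016, -0.0166, 0.0061],
    [0.0016, -0.0166, 0.0061],
    [0.0016, -0.0166, 0.0061],
    [0.0016, -0.0166, 0.0061],
    [0.0016, -0.0166, 0.0061],
    [0, 0, 0],
    [0, 0, 0],
    [0, 0, 0],
    [0, 0, 0],
    [0, 0, 0]
  ],
  "dp": [
    [0, 0, 0],
    [0, 0, 0],
    [0, 0, 0],
    [0, 0, 0],
    [0, 0, 0],
    [-0.4, -0.4, 0.3],
    [-0.8, -0.8, 0.6],
    [-0.8, -0.8, 0.6],
    [-0.8, -0.8, 0.6],
    [-0.8, -0.8, 0.6]
  ],
  "jaw": [-1, -1, -1, -1, -1, -1, -1, -1, -1, -1],
  "newtons": 50
}}

```text
clock: 0.98
tool_pos: [0.299, 0.4278, 0.2248]
eef_rot: [0.298, 0.919, -0.079, 0.246]
contact_force: [-0.0, -0.4, 1.0]
opening: 1.001
```

Emit:
{"name": "move_arm", "arguments": {
  "turn": [
    [0, 0, 0],
    [0, 0, 0],
    [0, 0, 0],
    [0, 0, 0],
    [0, 0, 0],
    [0, 0, 0],
    [0, 0, 0],
    [0, 0, 0],
    [0, 0, 0],
    [0, 0, 0]
  ],
  "dp": [
    [-0.8, -0.8, 0.6],
    [-0.8, -0.8, 0.6],
    [-0.8, -0.8, 0.6],
    [-0.8, -0.8, 0.6],
    [-0.8, -0.8, 0.6],
    [-0.8, -0.8, 0.6],
    [-0.8, -0.8, 0.6],
    [-0.8, -0.8, 0.6],
    [-0.8, -0.8, 0.6],
    [-0.8, -0.8, 0.6]
  ],
  "jaw": [-1, -1, -1, -1, -1, -1, -1, -1, -1, -1]
}}

```text
clock: 1.82
tool_pos: [0.3779, 0.1539, 0.1991]
eef_rot: [0.298, 0.917, -0.081, 0.252]
contact_force: [-0.1, -0.4, -0.5]
opening: 1.0
```

```bash
cat > st.py <<'E'
from h import *
from plant import r
np.set_printoptions(suppress=True,precision=4)
s=r.get_state()
M=R.from_quat(s['eef_rot']).as_matrix()
print('t',round(s['clock'],2),'p',s['tool_pos'],'q',np.round(s['q'],2),'F',np.round(s['contact_force'],1),'open',round(s['opening'],3))
z=M[:,2];x=M[:,0];print('heading',np.degrees(np.arctan2(-x[1],-x[0])),'tilt',np.degrees(np.arccos(-z[2])),'roll y.z',M[2,1])
E
cat > t1.py <<'E'
from st import *
Rg=goalR(-36,30);turnto(s,Rg)
g=np.array([.5075,-.2455,.09])+.0187*Rg[:,2];
shiftto(s,g-.1*Rg[:,2])
E
python3 t1.py
```

```text
t 1.82 p [0.3779 0.1539 0.1991] q [-1.28  0.66  0.58  2.47  1.42  0.19 -1.28] F [-0.1 -0.4 -0.5] open 1.0
heading -36.08248455847419 tilt 30.770430157304546 roll y.z 0.001280831540769578
turn total units [ 0.0001  0.0021 -0.0002] deg 0.77
shift total units [-9.496 -9.874  7.438] mm 389.7
```

Emit:
{"name": "move_arm", "arguments": {
  "turn": [
    [0, 0, 0],
    [0, 0, 0],
    [0, 0, 0],
    [0, 0, 0],
    [0, 0, 0],
    [0, 0, 0],
    [0, 0, 0],
    [0, 0, 0]
  ],
  "dp": [
    [-0.8, -0.8, 0.6],
    [-0.8, -0.8, 0.6],
    [-0.8, -0.8, 0.6],
    [-0.8, -0.8, 0.6],
    [-0.8, -0.8, 0.6],
    [-0.8, -0.8, 0.6],
    [-0.8, -0.8, 0.6],
    [-0.8, -0.8, 0.6]
  ],
  "jaw": [-1, -1, -1, -1, -1, -1, -1, -1]
}}

```text
clock: 2.48
tool_pos: [0.4208, 0.0127, 0.18]
eef_rot: [0.294, 0.919, -0.09, 0.245]
contact_force: [-0.1, -0.2, -0.4]
opening: 1.003
```

```bash
python3 t1.py
```

```text
t 2.48 p [0.4208 0.0127 0.18  ] q [-0.23  0.64 -0.48  2.56  1.76  0.8  -1.41] F [-0.1 -0.2 -0.4] open 1.003
heading -35.10994900445741 tilt 30.334461467778695 roll y.z -0.021889353491318098
turn total units [-0.0028  0.0009  0.0021] deg 1.3
shift total units [-5.779 -6.32   4.445] mm 241.2
```

Emit:
{"name": "move_arm", "arguments": {
  "turn": [
    [0, 0, 0],
    [0, 0, 0],
    [0, 0, 0],
    [0, 0, 0]
  ],
  "dp": [
    [0, 0, 0],
    [-0.5, -0.6, 0.4],
    [-0.5, -0.6, 0.4],
    [-0.5, -0.6, 0.4]
  ],
  "jaw": [-1, -1, -1, -1]
}}

```text
clock: 2.82
tool_pos: [0.4262, -0.0156, 0.1698]
eef_rot: [0.286, 0.922, -0.097, 0.243]
contact_force: [-0.5, 0.8, -1.0]
opening: 0.997
```

```bash
python3 t1.py
```

```text
t 2.82 p [ 0.4262 -0.0156  0.1698] q [ 0.14  0.8  -1.03  2.56  1.63  1.18 -1.28] F [-0.5  0.8 -1. ] open 0.997
heading -33.75328961436425 tilt 30.35930861839346 roll y.z -0.04046342180403184
turn total units [-0.0043  0.0008  0.0054] deg 2.5
shift total units [-5.157 -5.607  3.71 ] mm 211.8
```

```bash
python3 - <<'E'
from st import *
shiftto(s,[.48,-.12,.19]); shiftto(s,[.475,-.227,.17])
E
```

```text
t 2.82 p [ 0.4262 -0.0156  0.1698] q [ 0.14  0.8  -1.03  2.56  1.63  1.18 -1.28] F [-0.5  0.8 -1. ] open 0.997
heading -33.75328961436425 tilt 30.35930861839346 roll y.z -0.04046342180403184
shift total units [-3.957 -2.209  1.478] mm 119.2
shift total units [-5.464 -5.79   3.453] mm 217.0
```

Emit:
{"name": "move_arm", "arguments": {
  "turn": [
    [0, 0, 0],
    [0, 0, 0],
    [0, 0, 0],
    [0, 0, 0],
    [0, 0, 0]
  ],
  "dp": [
    [-0.7, -0.4, 0.3],
    [-0.7, -0.4, 0.3],
    [-0.7, -0.4, 0.3],
    [-0.7, -0.4, 0.3],
    [-0.7, -0.4, 0.3]
  ],
  "jaw": [-1, -1, -1, -1, -1]
}}

```text
clock: 3.23
tool_pos: [0.4749, -0.1111, 0.1823]
eef_rot: [0.286, 0.922, -0.097, 0.242]
contact_force: [0.6, 0.6, -0.6]
opening: 0.996
```

```bash
python3 t1.py
```

```text
t 3.23 p [ 0.4749 -0.1111  0.1823] q [ 0.47  0.75 -0.97  2.44  1.75  1.03 -0.92] F [ 0.6  0.6 -0.6] open 0.996
heading -33.690316717932504 tilt 30.201300942429278 roll y.z -0.04146618476619418
turn total units [-0.0044  0.0004  0.0055] deg 2.56
shift total units [-1.675 -3.584  2.159] mm 112.7
```

Emit:
{"name": "move_arm", "arguments": {
  "turn": [
    [-0.0022, 0.0002, 0.0027],
    [-0.0022, 0.0002, 0.0027],
    [0, 0, 0],
    [0, 0, 0],
    [0, 0, 0],
    [0, 0, 0],
    [0, 0, 0]
  ],
  "dp": [
    [0, 0, 0],
    [-0.3, -0.6, 0.35],
    [-0.3, -0.6, 0.35],
    [-0.3, -0.6, 0.35],
    [-0.3, -0.6, 0.35],
    [-0.3, -0.6, 0.35],
    [0, 0, 0]
  ],
  "jaw": [-1, -1, -1, -1, -1, -1, -1]
}}

```text
clock: 3.82
tool_pos: [0.4727, -0.2062, 0.1625]
eef_rot: [0.301, 0.918, -0.082, 0.245]
contact_force: [-0.0, -0.8, -0.8]
opening: 1.002
```

```bash
python3 t1.py; python3 - <<'E'
from h import *
from plant import r
s=r.get_state();c=r.snapshot('wrist');cv2.imwrite('pics/w1.png',c['frame']);pickle.dump((s,c),open('w1.pkl','wb'))
c=np.array([.586,-.3025]);h=np.array([np.cos(np.radians(-36)),np.sin(np.radians(-36))])
E
```

```text
t 3.82 p [ 0.4727 -0.2062  0.1625] q [ 0.73  0.8  -0.93  2.42  1.96  0.94 -0.82] F [-0.  -0.8 -0.8] open 1.002
heading -36.238399583964814 tilt 29.923056908746595 roll y.z -0.0026054207440923682
turn total units [-0.0008 -0.0002 -0.0006] deg 0.37
shift total units [-0.328 -0.452  0.289] mm 15.7
```

View pics/w1.png

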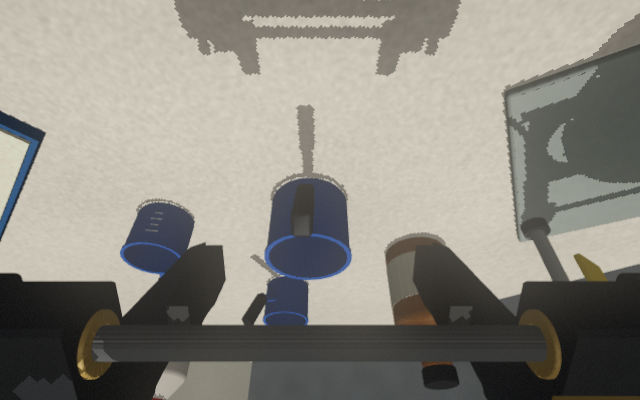

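```bash
python3 - <<'E'
from h import *
from scipy.optimize import least_squares
s,c=pickle.load(open('w1.pkl','rb'))
crop(c,240,160,380,300,5,'pics/w1c.png')
# predicted features
b=np.array([.586,-.3025,0]);y=np.radians(-36);ex=np.array([np.cos(y),np.sin(y),0])
for n,r_,z in(('grip',.097,.09),('tip',.110,.1125),('low',.077,.0554)):print(n,proj(c,b-r_*ex+[0,0,z],s))
print('rim c',proj(c,b+[0,0,.07],s))
E
```

```text
grip [303.21957616 211.91278726]
tip [301.2869612 226.6300262]
low [305.54776224 194.19185922]
rim c [307.78771064 259.568684  ]
```

View pics/w1c.png

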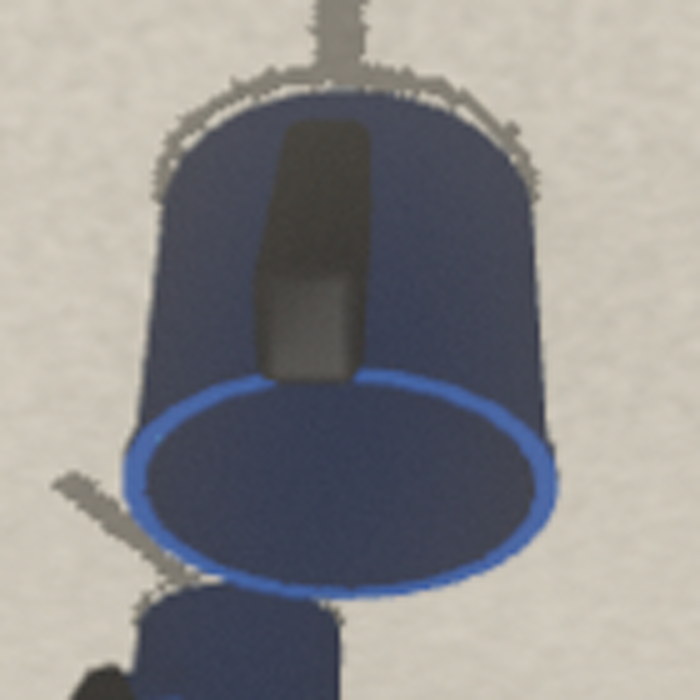

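```bash
python3 - <<'E'
from st import *
from scipy.optimize import least_squares
sw,c=pickle.load(open('w1.pkl','rb'))
pts=[(124,475),(557,475),(345,598),(230,575),(460,575),(470,390),(200,400)]
P=np.array([onz(c,(240+x/5-.4,160+y/5-.4),.07,sw)[:2] for x,y in pts])
q=least_squares(lambda v:np.hypot(*(P-v[:2]).T)-.0415,[.585,-.3]);print(q.x,q.fun*1e3)
t=onz(c,(301.2,224.6),.1125,sw);print('tip',t, np.hypot(*(t[:2]-q.x)),np.degrees(np.arctan2(q.x[1]-t[1],q.x[0]-t[0])))
turnto(s,goalR(-36,30))
E
```

```text
t 3.87 p [ 0.4734 -0.2041  0.1631] q [ 0.73  0.8  -0.93  2.42  1.96  0.94 -0.82] F [-0.1  0.5  0.1] open 1.002
heading -36.16443123325293 tilt 29.921599452736306 roll y.z -0.00042627572223308263
[ 0.5838 -0.3002] [-0.3982 -1.1492  0.0227 -1.6513 -2.3208 -1.0561 -2.7141]
tip [ 0.4953 -0.2365  0.1125] 0.10900486519090585 -35.74670394655316
turn total units [-0.0003 -0.0002 -0.0004] deg 0.2
```

```bash
cat > t2.py <<'E'
from st import *
Rg=goalR(-36,30);turnto(s,Rg)
g=np.array([.5063,-.2440,.09])+.0187*Rg[:,2];
shiftto(s,g)
E
python3 t2.py
```

```text
t 3.87 p [ 0.4734 -0.2041  0.1631] q [ 0.73  0.8  -0.93  2.42  1.96  0.94 -0.82] F [-0.1  0.5  0.1] open 1.002
heading -36.16443123325293 tilt 29.921599452736306 roll y.z -0.00042627572223308263
turn total units [-0.0003 -0.0002 -0.0004] deg 0.2
shift total units [-0.282 -0.51   4.282] mm 108.0
```

Emit:
{"name": "move_arm", "arguments": {
  "turn": [
    [0, 0, 0],
    [0, 0, 0],
    [0, 0, 0],
    [0, 0, 0],
    [0, 0, 0],
    [0, 0, 0]
  ],
  "dp": [
    [-0.14, -0.25, 0],
    [-0.14, -0.26, 0.5],
    [0, 0, 0.8],
    [0, 0, 0.8],
    [0, 0, 0.8],
    [0, 0, 0]
  ],
  "jaw": [-1, -1, -1, -1, -1, -1]
}}

```text
clock: 4.37
tool_pos: [0.5016, -0.2387, 0.1025]
eef_rot: [0.3, 0.919, -0.079, 0.245]
contact_force: [0.2, 0.4, -0.6]
opening: 1.003
```

```bash
python3 t2.py
```

```text
t 4.37 p [ 0.5016 -0.2387  0.1025] q [ 0.76  0.96 -0.87  2.35  2.1   0.98 -0.79] F [ 0.2  0.4 -0.6] open 1.003
heading -36.14535259745967 tilt 29.89391904777422 roll y.z 0.0010172847549333175
turn total units [-0.     -0.0003 -0.0004] deg 0.16
shift total units [ 0.006 -0.06   1.321] mm 33.1
```

Emit:
{"name": "move_arm", "arguments": {
  "turn": [
    [0, 0, 0],
    [0, 0, 0],
    [0, 0, 0],
    [0, 0, 0],
    [0, 0, 0],
    [0, 0, 0],
    [0, 0, 0]
  ],
  "dp": [
    [0, -0.05, 0.65],
    [0, 0, 0.65],
    [0, 0, 0],
    [0, 0, 0],
    [0, 0, 0],
    [0, 0, 0],
    [0, 0, 0]
  ],
  "jaw": [-1, -1, 0, 1, 1, 1, 1],
  "newtons": 50
}}

```text
clock: 4.95
tool_pos: [0.5134, -0.2496, 0.0778]
eef_rot: [0.299, 0.918, -0.08, 0.247]
contact_force: [0.1, -0.2, -0.2]
opening: 0.644
```

```bash
python3 t2.py
```

```text
t 4.95 p [ 0.5134 -0.2496  0.0778] q [ 0.77  1.02 -0.85  2.31  2.15  1.   -0.78] F [ 0.1 -0.2 -0.2] open 0.644
heading -36.088111797419565 tilt 30.097852178229502 roll y.z 0.0011113532552723682
turn total units [ 0.0001  0.0003 -0.0002] deg 0.13
shift total units [0.067 0.014 0.145] mm 4.0
```

Emit:
{"name": "move_arm", "arguments": {
  "turn": [
    [0, 0, 0],
    [0, 0, 0],
    [0, 0, 0],
    [0, 0, 0],
    [0, 0, 0],
    [0, 0, 0],
    [0, 0, 0],
    [0, 0, 0]
  ],
  "dp": [
    [0.05, 0, 0.1],
    [0, 0, 0],
    [0, 0, 0],
    [0, 0, 0],
    [0, 0, 0],
    [0, 0, 0],
    [0, 0, 0],
    [0, 0, 0]
  ],
  "jaw": [1, 1, 1, 1, 1, 1, 1, 1]
}}

```text
clock: 5.62
tool_pos: [0.5134, -0.2501, 0.0739]
eef_rot: [0.3, 0.918, -0.08, 0.247]
contact_force: [0.1, -0.1, -0.1]
opening: 0.154
```

```bash
python3 t2.py
```

```text
t 5.62 p [ 0.5134 -0.2501  0.0739] q [ 0.77  1.03 -0.85  2.31  2.15  1.   -0.79] F [ 0.1 -0.1 -0.1] open 0.154
heading -36.14787893408218 tilt 30.042349293269485 roll y.z 0.0009458098066103815
turn total units [-0.      0.0001 -0.0004] deg 0.14
shift total units [0.002 0.033 0.005] mm 0.8
```

Emit:
{"name": "move_arm", "arguments": {
  "turn": [
    [0, 0, 0],
    [0, 0, 0],
    [0, 0, 0],
    [0, 0, 0],
    [0, 0, 0],
    [0, 0, 0]
  ],
  "dp": [
    [0, 0, 0],
    [-0.15, 0, -0.26],
    [-0.25, 0, -0.43],
    [-0.25, 0, -0.43],
    [-0.25, 0, -0.43],
    [0, 0, 0]
  ],
  "jaw": [1, 1, 1, 1, 1, 1],
  "newtons": 60
}}

```text
clock: 6.12
tool_pos: [0.5142, -0.2502, 0.1213]
eef_rot: [0.299, 0.918, -0.08, 0.248]
contact_force: [0.2, -0.3, -1.6]
opening: 0.156
```

```bash
python3 - <<'E'
from st import *
c=r.snapshot('wrist');cv2.imwrite('pics/w2.png',c['frame']);pickle.dump((s,c),open('w2.pkl','wb'))
c=r.snapshot('scene');cv2.imwrite('pics/s2.png',c['frame'])
E
```

```text
t 6.12 p [ 0.5142 -0.2502  0.1213] q [ 0.78  0.91 -0.87  2.3   2.05  0.91 -0.72] F [ 0.2 -0.3 -1.6] open 0.156
heading -36.13547551564641 tilt 30.230063362497248 roll y.z 0.001624162668691309
```

View pics/w2.png

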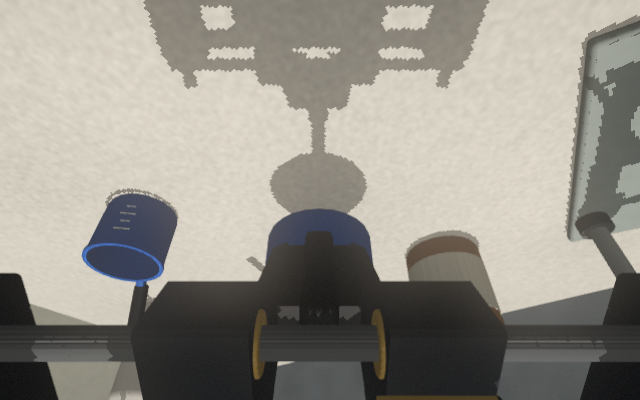

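View pics/s2.png

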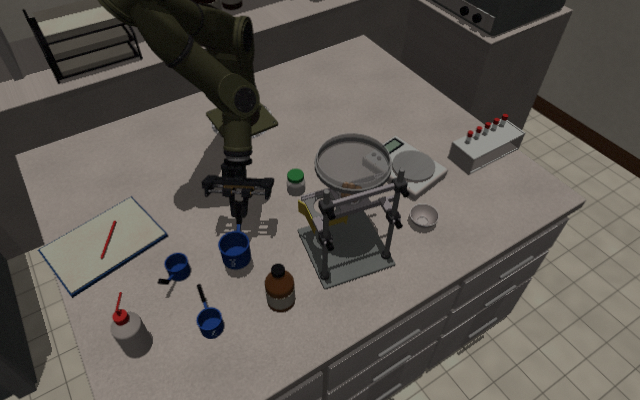

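```bash
cat >> st.py <<'E'
h=np.array([-x[0],-x[1],0]);h/=np.linalg.norm(h)
def bk():
    g=s['tool_pos']-.0187*z; b=g+.097*h; b[2]=g[2]-.09; print('beaker axis',b[:2],'base z',round(b[2],4)); return b
def tcpfor(axis,base,yaw):
    y=np.radians(yaw);e=np.array([np.cos(y),np.sin(y),0]);Rg=goalR(yaw,30)
    return np.array([*axis,base+.09])-.097*e+.0187*Rg[:,2],Rg
E
cat > t3.py <<'E'
from st import *
import sys
bk(); ax,ay,b,yaw=map(float,sys.argv[1:5]);g,Rg=tcpfor([ax,ay],b,yaw);print('tcp goal',g);turnto(s,Rg);shiftto(s,g,Rg)
E
python3 t3.py .598 -.0456 .045 -11
```

```text
t 6.22 p [ 0.5134 -0.2504  0.1192] q [ 0.78  0.92 -0.86  2.3   2.05  0.91 -0.72] F [-0.1  0.  -0.7] open 0.158
heading -36.153930962230184 tilt 30.091248868732926 roll y.z 0.0007446438118651755
beaker axis [ 0.5841 -0.3021] base z 0.0454
tcp goal [ 0.512  -0.0289  0.1188]
turn total units [-0.0348  0.0003 -0.0605] deg 25.13
shift total units [ 1.522  8.687 -0.859] mm 221.5
```

Emit:
{"name": "move_arm", "arguments": {
  "turn": [
    [-0.007, 0, -0.0121],
    [-0.007, 0, -0.0121],
    [-0.007, 0, -0.0121],
    [-0.007, 0, -0.0121],
    [-0.007, 0, -0.0121],
    [0, 0, 0],
    [0, 0, 0],
    [0, 0, 0],
    [0, 0, 0],
    [0, 0, 0]
  ],
  "dp": [
    [0, 0, 0],
    [0, 0, 0],
    [0, 0, 0],
    [0, 0, 0],
    [0, 0, 0],
    [0.06, 0.35, -0.04],
    [0.12, 0.7, -0.07],
    [0.12, 0.7, -0.07],
    [0.12, 0.7, -0.07],
    [0.12, 0.7, -0.07]
  ],
  "jaw": [1, 1, 1, 1, 1, 1, 1, 1, 1, 1]
}}

```text
clock: 7.05
tool_pos: [0.5124, -0.1683, 0.1184]
eef_rot: [0.093, 0.961, -0.024, 0.258]
contact_force: [0.1, 0.1, -1.9]
opening: 0.158
```

```bash
python3 t3.py .598 -.0456 .045 -11
```

```text
t 7.05 p [ 0.5124 -0.1683  0.1184] q [ 0.78  0.93 -0.92  2.4   2.24  0.83 -0.53] F [ 0.1  0.1 -1.9] open 0.158
heading -11.114507330841219 tilt 30.007713877487436 roll y.z 0.001966644377486379
beaker axis [ 0.5984 -0.1852] base z 0.0446
tcp goal [ 0.512  -0.0289  0.1188]
turn total units [ 0.0002  0.     -0.0003] deg 0.12
shift total units [ 0.931  5.469 -0.554] mm 139.4
```

Emit:
{"name": "move_arm", "arguments": {
  "turn": [
    [0, 0, 0],
    [0, 0, 0],
    [0, 0, 0],
    [0, 0, 0],
    [0, 0, 0]
  ],
  "dp": [
    [0.12, 0.7, -0.07],
    [0.12, 0.7, -0.07],
    [0.12, 0.7, -0.07],
    [0.1, 0.6, -0.06],
    [0.05, 0.3, -0.03]
  ],
  "jaw": [1, 1, 1, 1, 1]
}}

```text
clock: 7.47
tool_pos: [0.5125, -0.0901, 0.1189]
eef_rot: [0.091, 0.962, -0.023, 0.258]
contact_force: [-1.1, -0.6, -0.7]
opening: 0.15
```

```bash
python3 t3.py .598 -.0456 .045 -11
```

```text
t 7.47 p [ 0.5125 -0.0901  0.1189] q [ 0.59  0.95 -0.97  2.46  2.17  0.99 -0.69] F [-1.1 -0.6 -0.7] open 0.15
heading -10.904808298393712 tilt 30.023020536577974 roll y.z 0.0031742480884425217
beaker axis [ 0.5986 -0.1067] base z 0.0451
tcp goal [ 0.512  -0.0289  0.1188]
turn total units [0.0007 0.0001 0.0002] deg 0.27
shift total units [ 0.426  2.398 -0.243] mm 61.2
```

Emit:
{"name": "move_arm", "arguments": {
  "turn": [
    [0, 0, 0],
    [0, 0, 0],
    [0, 0, 0],
    [0, 0, 0],
    [0, 0, 0],
    [0, 0, 0]
  ],
  "dp": [
    [0.08, 0.48, -0.05],
    [0.08, 0.48, -0.05],
    [0.08, 0.48, -0.05],
    [0.08, 0.48, -0.05],
    [0.08, 0.48, -0.05],
    [0, 0, 0]
  ],
  "jaw": [1, 1, 1, 1, 1, 1]
}}

```text
clock: 7.97
tool_pos: [0.5128, -0.0291, 0.1196]
eef_rot: [0.091, 0.961, -0.023, 0.258]
contact_force: [0.1, 0.5, -1.0]
opening: 0.154
```

```bash
python3 t3.py .598 -.0456 .045 -11; python3 - <<'E'
from st import *
d={}
for n in ['top','scene','wrist']:
    d[n]=r.snapshot(n)
pickle.dump((s,d),open('snap3.pkl','wb'))
crop(d['top'],220,75,420,275,3,'pics/t3.png');crop(d['scene'],180,110,440,300,3,'pics/s3.png');cv2.imwrite('pics/w3.png',d['wrist']['frame'])
E
```

```text
t 7.97 p [ 0.5128 -0.0291  0.1196] q [ 0.43  0.96 -1.    2.47  2.09  1.08 -0.8 ] F [ 0.1  0.5 -1. ] open 0.154
heading -10.882263795645692 tilt 30.074928982890548 roll y.z 0.003457994945499303
beaker axis [ 0.5989 -0.0458] base z 0.0458
tcp goal [ 0.512  -0.0289  0.1188]
turn total units [0.0008 0.0002 0.0003] deg 0.31
shift total units [0.048 0.004 0.01 ] mm 1.2
t 7.97 p [ 0.5128 -0.0291  0.1196] q [ 0.43  0.96 -1.    2.47  2.09  1.08 -0.8 ] F [ 0.1  0.5 -1. ] open 0.154
heading -10.882263795645692 tilt 30.074928982890548 roll y.z 0.003457994945499303
```

View pics/t3.png

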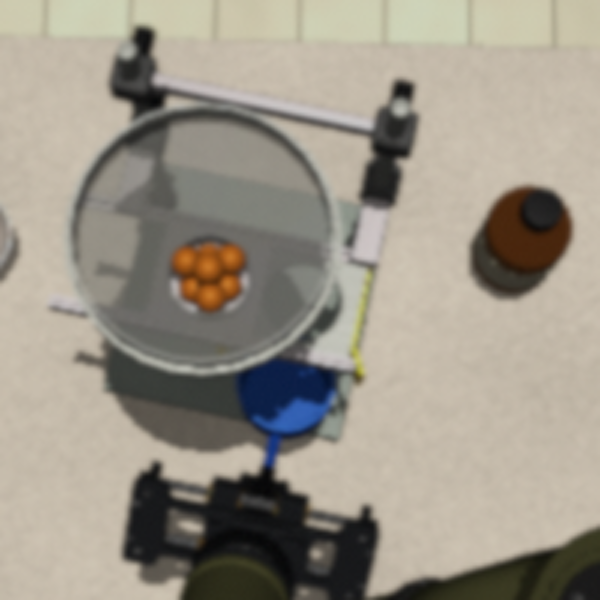

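View pics/s3.png

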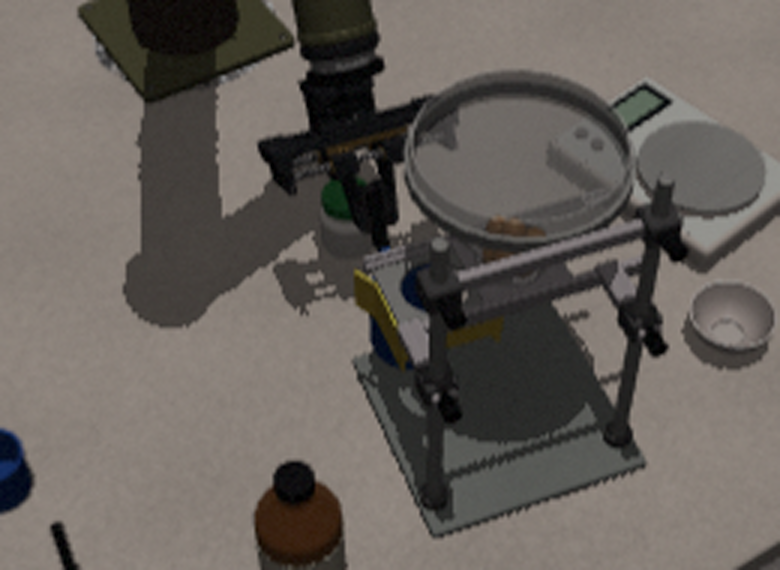

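View pics/w3.png

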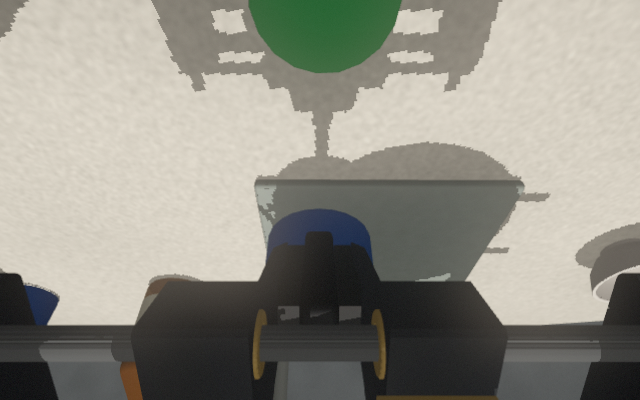

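```bash
python3 - <<'E'
from h import *
s,d=pickle.load(open('snap3.pkl','rb')); t=d['top'];sc=d['scene'];w=d['wrist']
a=onz(w,(256,182),.012,s);b=onz(w,(524,182),.012,s);print('plate front corners',a,b,np.linalg.norm(a-b),np.degrees(np.arctan2(b[1]-a[1],b[0]-a[0]))-90)
ey=(b-a)/np.linalg.norm(b-a);ex=np.array([ey[1],-ey[0],0]);o=(a+b)/2+.1*ex;print('origin',o,'spout',o-.02*ex+.02*ey)
sp=o-.02*ex+.02*ey;sp[2]=.18
for g in(0,.01):
    P=sp+(g-.075)*ey
    print('gate',g,'port',P[:2])
    for n,u in(('tip',(-.048,-.057)),('knee',(-.026,-.044)),('back',(.042,-.044))):
        q=proj(t,P+u[0]*ex+u[1]*ey);q2=proj(sc,P+u[0]*ex+u[1]*ey)
        print(n,np.round((q-[220,75]+.33)*3),np.round((q2-[180,110]+.33)*3))
crop(t,300,140,360,230,9,'pics/t3b.png');crop(sc,280,180,360,250,9,'pics/s3b.png')
E
```

```text
plate front corners [ 0.56051461 -0.0876637   0.012     ] [0.60043182 0.11962549 0.012     ] 0.21109759047170848 -10.899896243711126
origin [ 0.67866912 -0.00292847  0.012     ] spout [0.66281181 0.02049259 0.012     ]
gate 0 port [ 0.64862979 -0.05315434]
tip [356. 382.] [355. 263.]
knee [346. 352.] [377. 276.]
back [363. 269.] [405. 330.]
gate 0.01 port [ 0.65052072 -0.04333475]
tip [344. 379.] [366. 260.]
knee [333. 349.] [388. 273.]
back [350. 267.] [415. 327.]
```

View pics/t3b.png

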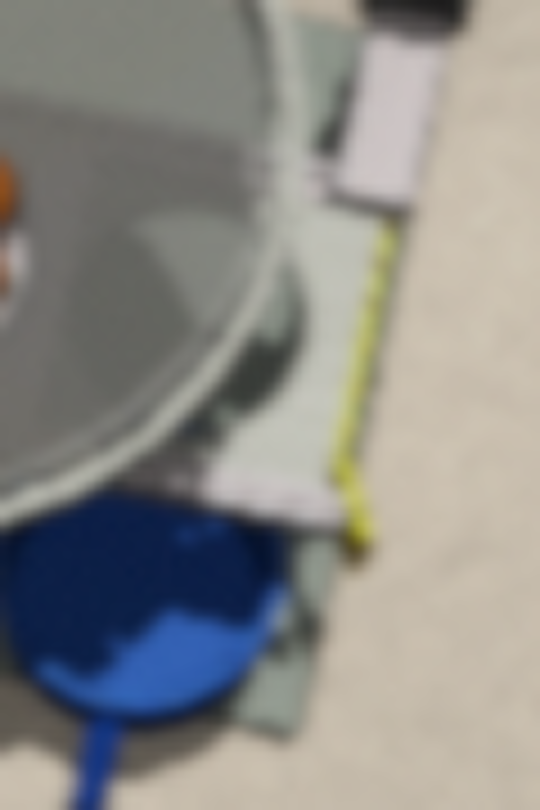

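View pics/s3b.png

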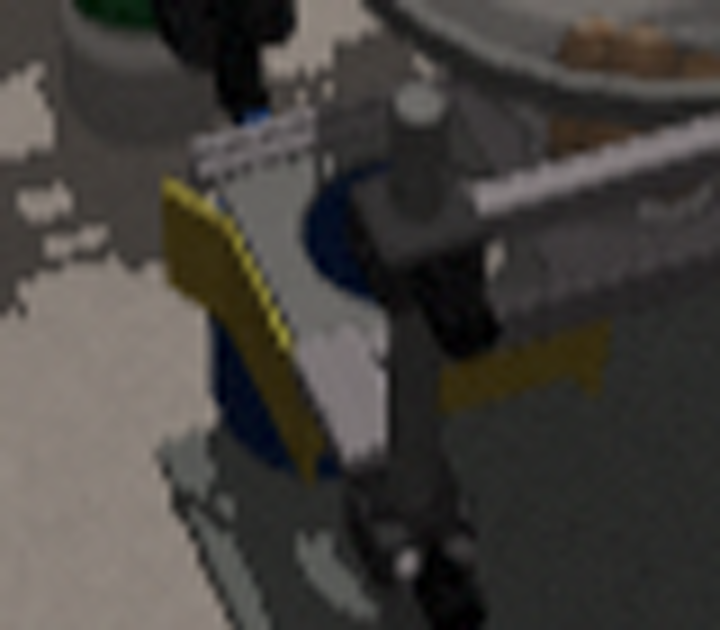

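```bash
python3 - <<'E'
from h import *
s,d=pickle.load(open('snap3.pkl','rb')); t=d['top']
b=np.array([.5989,-.0458,.1158])
for a in np.radians([-90,-45,180,225,-120,150]):
    print(np.degrees(a),np.round((proj(t,b+.0415*np.array([np.cos(a),np.sin(a),0]))-[300,140]+.44)*9))
E
```

```text
-90.0 [290. 570.]
-45.0 [247. 464.]
180.0 [137. 716.]
225.0 [244. 674.]
-119.99999999999999 [269. 644.]
150.0 [ 62. 694.]
```

Emit:
{"name": "move_arm", "arguments": {
  "turn": [
    [0, 0, 0],
    [0, 0, 0],
    [0, 0, 0],
    [0, 0, 0],
    [0, 0, 0],
    [0, 0, 0],
    [0, 0, 0],
    [0, 0, 0],
    [0, 0, 0],
    [0, 0, 0]
  ],
  "dp": [
    [-0.24, 0, -0.41],
    [-0.24, 0, -0.41],
    [-0.24, 0, -0.41],
    [-0.24, 0, -0.41],
    [0, 0, 0],
    [-0.3, 0, 0.17],
    [-0.3, 0, 0.17],
    [-0.3, 0, 0.17],
    [-0.3, 0, 0.17],
    [0, 0, 0]
  ],
  "jaw": [1, 1, 1, 1, 1, 1, 1, 1, 1, 1]
}}

```text
clock: 8.95
tool_pos: [0.5476, -0.0407, 0.1669]
eef_rot: [0.094, 0.961, -0.025, 0.259]
contact_force: [0.5, 0.4, -0.6]
opening: 0.152
```

```bash
python3 t3.py .655 -.056 .093 -11; python3 - <<'E'
from st import *
d={}
for n in ['top','scene']:
    d[n]=r.snapshot(n)
pickle.dump((s,d),open('snap4.pkl','wb'))
crop(d['top'],300,140,360,230,6,'pics/t4.png');crop(d['scene'],260,160,360,250,7,'pics/s4.png')
E
```

```text
t 8.95 p [ 0.5476 -0.0407  0.1669] q [ 0.49  0.83 -0.99  2.34  1.95  0.89 -0.59] F [ 0.5  0.4 -0.6] open 0.152
heading -11.186400791830156 tilt 30.110239858051468 roll y.z 0.00019226034974266504
beaker axis [ 0.6336 -0.0577] base z 0.0931
tcp goal [ 0.569  -0.0393  0.1668]
turn total units [-0.0002  0.0003 -0.0004] deg 0.21
shift total units [-0.715  0.219  0.417] mm 21.4
t 8.95 p [ 0.5476 -0.0407  0.1669] q [ 0.49  0.83 -0.99  2.34  1.95  0.89 -0.59] F [ 0.5  0.4 -0.6] open 0.152
heading -11.186400791830156 tilt 30.110239858051468 roll y.z 0.00019226034974266504
```

View pics/t4.png

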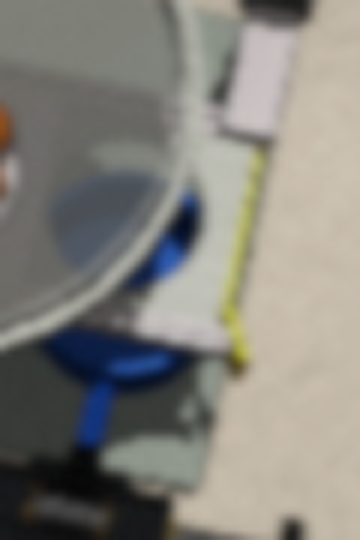

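View pics/s4.png

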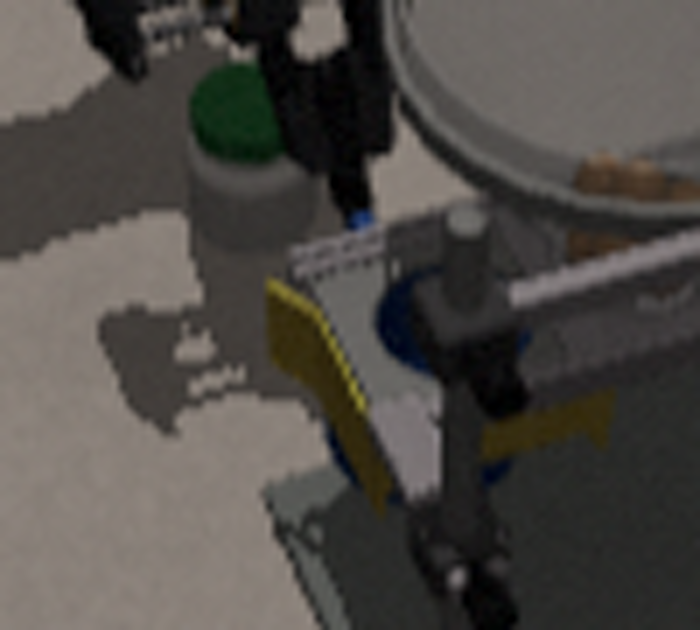

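Emit:
{"name": "move_arm", "arguments": {
  "turn": [
    [0, 0, 0],
    [0, 0, 0]
  ],
  "dp": [
    [0, 0.05, 0],
    [0, 0.05, 0]
  ],
  "jaw": [1, 1]
}}

```text
clock: 9.22
tool_pos: [0.5463, -0.0366, 0.167]
eef_rot: [0.092, 0.962, -0.024, 0.258]
contact_force: [0.1, -0.5, -1.5]
opening: 0.154
```

```bash
python3 t3.py .655 -.056 .093 -11
```

```text
t 9.22 p [ 0.5463 -0.0366  0.167 ] q [ 0.48  0.83 -0.99  2.34  1.94  0.89 -0.6 ] F [ 0.1 -0.5 -1.5] open 0.154
heading -10.95369570048361 tilt 30.003205188966675 roll y.z 0.0004245268072456676
beaker axis [ 0.6323 -0.0533] base z 0.0932
tcp goal [ 0.569  -0.0393  0.1668]
turn total units [0.0001 0.     0.0001] deg 0.07
shift total units [-0.786  0.068  0.463] mm 22.9
```

Emit:
{"name": "move_arm", "arguments": {
  "turn": [
    [0, 0, 0],
    [0, 0, 0],
    [0, 0, 0],
    [0, 0, 0],
    [0, 0, 0]
  ],
  "dp": [
    [-0.2, 0.02, 0.115],
    [-0.2, 0.02, 0.115],
    [-0.2, 0.02, 0.115],
    [0, 0, 0],
    [0, 0, 0]
  ],
  "jaw": [1, 1, 1, 1, 1]
}}

```text
clock: 9.63
tool_pos: [0.5648, -0.0385, 0.1676]
eef_rot: [0.093, 0.961, -0.024, 0.258]
contact_force: [-0.3, -0.7, -1.6]
opening: 0.154
```

```bash
python3 t3.py .655 -.056 .093 -11
```

```text
t 9.63 p [ 0.5648 -0.0385  0.1676] q [ 0.48  0.83 -0.97  2.29  1.92  0.87 -0.54] F [-0.3 -0.7 -1.6] open 0.154
heading -11.042543609550732 tilt 30.093810957218967 roll y.z 0.0010051092846181456
beaker axis [ 0.6508 -0.0553] base z 0.0937
tcp goal [ 0.569  -0.0393  0.1668]
turn total units [ 0.0001  0.0003 -0.0001] deg 0.11
shift total units [-0.131  0.002  0.111] mm 4.3
```

Creep until contact with the back stop.

Emit:
{"name": "move_arm", "arguments": {
  "turn": [
    [0, 0, 0],
    [0, 0, 0],
    [0, 0, 0]
  ],
  "dp": [
    [-0.08, 0, 0.05],
    [-0.08, 0, 0.05],
    [0, 0, 0]
  ],
  "jaw": [1, 1, 1]
}}

```text
clock: 9.88
tool_pos: [0.5686, -0.0392, 0.1671]
eef_rot: [0.092, 0.961, -0.024, 0.258]
contact_force: [-2.0, 0.7, -1.1]
opening: 0.151
```

Emit:
{"name": "move_arm", "arguments": {
  "turn": [
    [0, 0, 0],
    [0, 0, 0]
  ],
  "dp": [
    [-0.08, 0, 0.05],
    [0, 0, 0]
  ],
  "jaw": [1, 1]
}}

```text
clock: 10.05
tool_pos: [0.5688, -0.039, 0.1663]
eef_rot: [0.091, 0.962, -0.024, 0.256]
contact_force: [-5.7, 1.0, -1.4]
opening: 0.158
```

```bash
python3 t3.py .655 -.056 .093 -11
```

```text
t 10.05 p [ 0.5688 -0.039   0.1663] q [ 0.48  0.83 -0.97  2.28  1.91  0.86 -0.52] F [-5.7  1.  -1.4] open 0.158
heading -10.867454006855455 tilt 29.794259151191635 roll y.z 0.0010733037264701525
beaker axis [ 0.6549 -0.0555] base z 0.0925
tcp goal [ 0.569  -0.0393  0.1668]
turn total units [ 0.0004 -0.0006  0.0003] deg 0.27
shift total units [-0.019 -0.011 -0.014] mm 0.6
```

Emit:
{"name": "move_arm", "arguments": {
  "turn": [
    [0, 0, 0],
    [0, 0, 0],
    [0, 0, 0],
    [0, 0, 0],
    [0, 0, 0],
    [0, 0, 0],
    [0, 0, 0]
  ],
  "dp": [
    [0.09, 0, -0.05],
    [0, 0.2, 0],
    [0, 0.3, 0],
    [0, 0.3, 0],
    [0, 0.3, 0],
    [0, 0.3, 0],
    [0, 0, 0]
  ],
  "jaw": [1, 1, 1, 1, 1, 1, 1]
}}

```text
clock: 10.63
tool_pos: [0.576, -0.0021, 0.1674]
eef_rot: [0.091, 0.961, -0.023, 0.258]
contact_force: [-0.7, -0.1, -2.3]
opening: 0.15
```

```bash
python3 t3.py .669 .0181 .093 -11; python3 - <<'E'
from st import *
d={}
for n in ['top','scene']:
    d[n]=r.snapshot(n)
crop(d['top'],220,75,420,275,3,'pics/t5.png');crop(d['scene'],260,130,400,250,5,'pics/s5.png')
E
```

```text
t 10.63 p [ 0.576  -0.0021  0.1674] q [ 0.4   0.84 -0.98  2.26  1.88  0.9  -0.56] F [-0.7 -0.1 -2.3] open 0.15
heading -10.89271622943095 tilt 30.07287424046975 roll y.z 0.002990578953487616
beaker axis [ 0.662  -0.0187] base z 0.0936
tcp goal [0.583  0.0348 0.1668]
turn total units [0.0007 0.0002 0.0003] deg 0.28
shift total units [0.018 1.503 0.016] mm 37.6
t 10.63 p [ 0.576  -0.0021  0.1674] q [ 0.4   0.84 -0.98  2.26  1.88  0.9  -0.56] F [-0.7 -0.1 -2.3] open 0.15
heading -10.89271622943095 tilt 30.07287424046975 roll y.z 0.002990578953487616
```

View pics/t5.png

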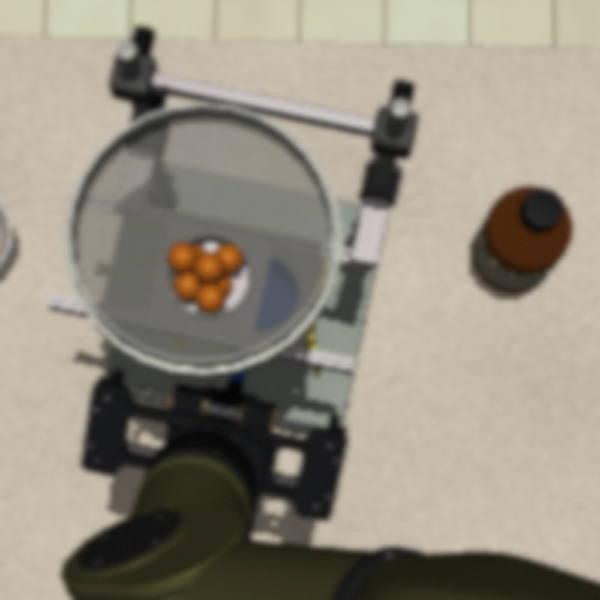

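View pics/s5.png

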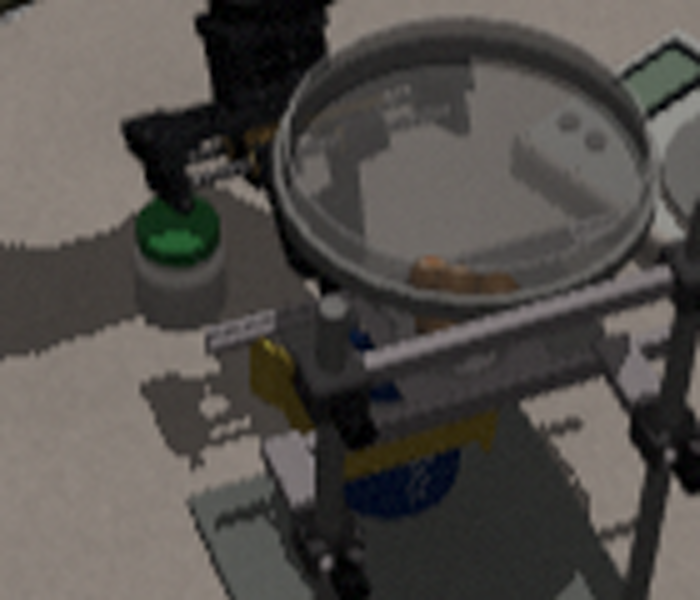

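Emit:
{"name": "move_arm", "arguments": {
  "turn": [
    [0, 0, 0],
    [0, 0, 0],
    [0, 0, 0],
    [0, 0, 0],
    [0, 0, 0],
    [0, 0, 0],
    [0, 0, 0]
  ],
  "dp": [
    [0, 0.3, 0],
    [0, 0.3, 0],
    [0, 0.3, 0],
    [0, 0.3, 0],
    [0, 0.25, 0],
    [0, 0.1, 0],
    [0, 0, 0]
  ],
  "jaw": [1, 1, 1, 1, 1, 1, 1]
}}

```text
clock: 11.32
tool_pos: [0.5831, 0.035, 0.1674]
eef_rot: [0.091, 0.961, -0.023, 0.258]
contact_force: [-0.9, 0.4, -2.1]
opening: 0.156
```

```bash
python3 t3.py .669 .0181 .093 -11; python3 - <<'E'
from st import *
d={}
for n in ['top','scene']:
    d[n]=r.snapshot(n)
crop(d['top'],220,75,420,275,3,'pics/t6.png');crop(d['scene'],260,130,400,250,5,'pics/s6.png')
E
```

```text
t 11.32 p [0.5831 0.035  0.1674] q [ 0.32  0.85 -0.98  2.22  1.83  0.93 -0.58] F [-0.9  0.4 -2.1] open 0.156
heading -10.90775400559146 tilt 30.07292030996177 roll y.z 0.0024998494938369142
beaker axis [0.6692 0.0184] base z 0.0935
tcp goal [0.583  0.0348 0.1668]
turn total units [0.0006 0.0002 0.0002] deg 0.24
shift total units [ 0.015 -0.009  0.016] mm 0.6
t 11.32 p [0.5831 0.035  0.1674] q [ 0.32  0.85 -0.98  2.22  1.83  0.93 -0.58] F [-0.9  0.4 -2.1] open 0.156
heading -10.90775400559146 tilt 30.07292030996177 roll y.z 0.0024998494938369142
```

View pics/t6.png

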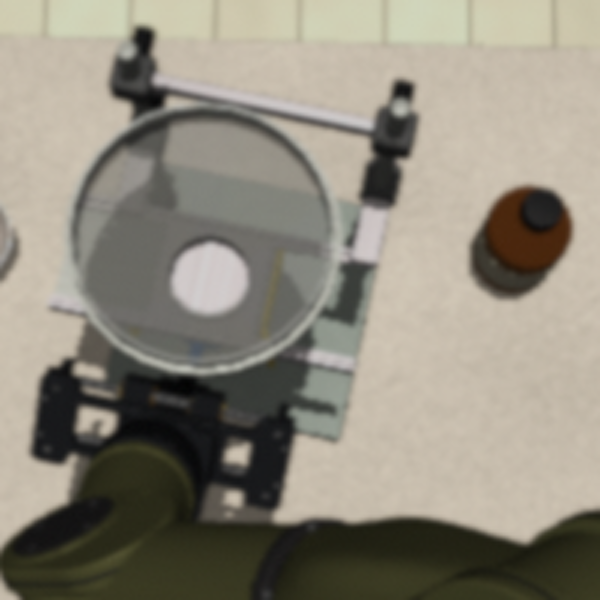

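View pics/s6.png

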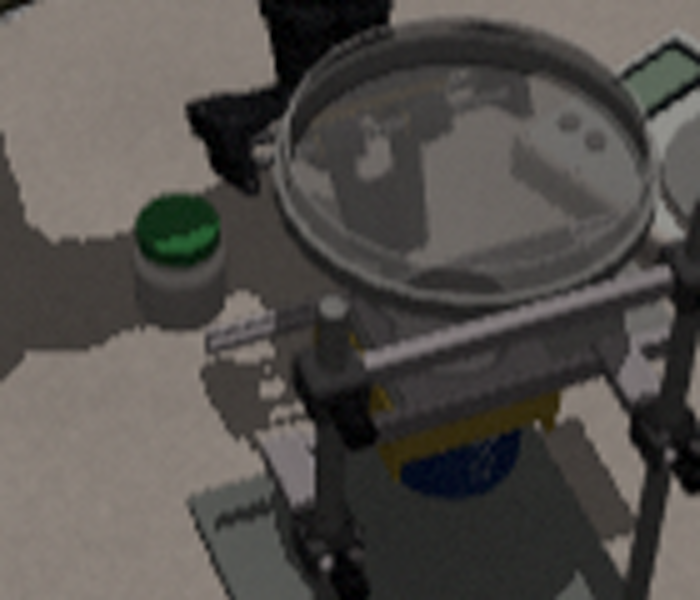

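```bash
python3 - <<'E'
from st import *
c=r.snapshot('top');crop(c,250,120,340,210,7,'pics/t7.png')
for i in range(4):
    r.snapshot('top');s=r.get_state();print(s['contact_force'],s['clock'],s['moment'])
c=r.snapshot('scene');crop(c,300,170,400,250,7,'pics/s7.png')
c=r.snapshot('wrist');cv2.imwrite('pics/w7.png',c['frame'])
E
```

```text
t 11.42 p [0.583  0.0346 0.1675] q [ 0.32  0.85 -0.98  2.23  1.83  0.93 -0.58] F [-1.1  0.8 -2.4] open 0.151
heading -10.905355133881669 tilt 30.08316769365307 roll y.z 0.002570835794895504
[ 0.7603  0.1682 -3.2597] 11.5167 [ 0.1808  0.9956 -0.0121]
[-0.2306  0.2872 -3.3893] 11.5667 [0.2613 0.9844 0.0265]
[ 0.5417 -0.1454 -2.8635] 11.6167 [ 0.2104  0.9889 -0.0424]
[-0.2709 -0.9223 -3.2588] 11.6667 [0.2248 0.9845 0.0224]
```

View pics/t7.png

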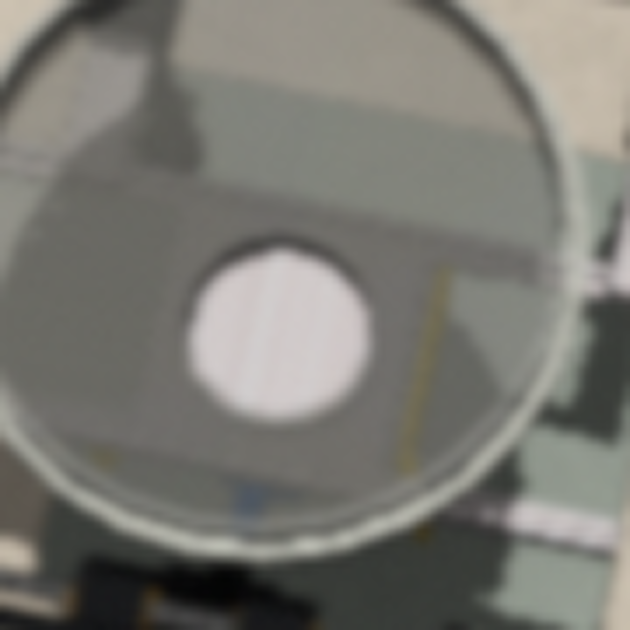

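View pics/s7.png

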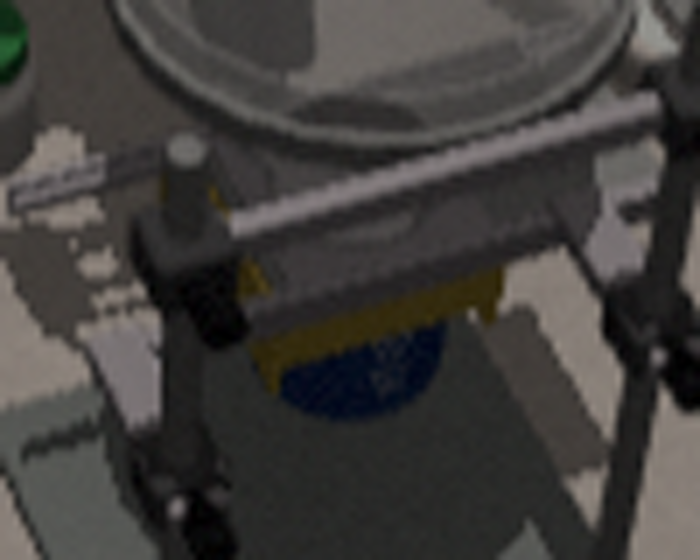

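View pics/w7.png

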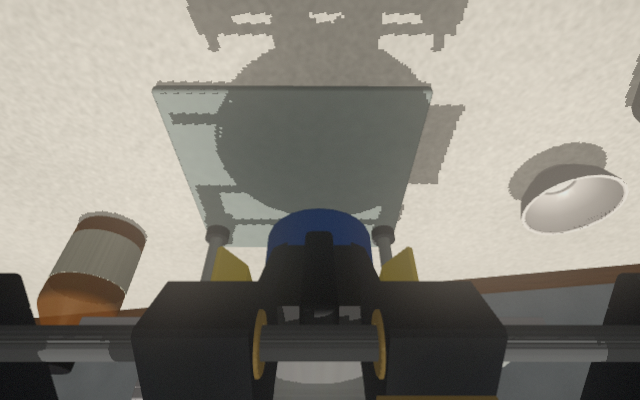

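```bash
python3 - <<'E'
from st import *
c=r.snapshot('top');f=c['frame'];print('now',f[160:178:3,278:304:4].tolist()[2])
s0,d=pickle.load(open('snap0.pkl','rb'));f0=d['top']['frame']
print('start',[f0[172,x].tolist() for x in range(275,305,2)]);print('now',[f[172,x].tolist() for x in range(275,305,2)])
a=r.snapshot('scene');crop(a,300,140,400,210,8,'pics/s8.png')
cr=f[150:190,270:312];cr=cv2.convertScaleAbs(cr,alpha=1.6,beta=-140);cv2.imwrite('pics/t8.png',cv2.resize(cr,None,fx=12,fy=12,interpolation=cv2.INTER_NEAREST))
for p in([.671,.017,.187],[.671,.017,.12]):print(proj(a,p),proj(c,p))
E
```

```text
t 11.77 p [0.5828 0.0332 0.1674] q [ 0.32  0.85 -0.98  2.23  1.83  0.93 -0.58] F [ 0.   0.7 -2.1] open 0.154
heading -10.983037765798077 tilt 30.076283278043153 roll y.z 0.0010407597948310365
now [[181, 181, 186], [201, 201, 208], [201, 202, 207], [200, 201, 208], [201, 202, 208], [199, 201, 208], [152, 153, 159]]
start [[84, 88, 90], [115, 118, 122], [108, 116, 130], [32, 67, 116], [20, 71, 132], [19, 65, 121], [20, 72, 136], [29, 90, 157], [25, 81, 148], [16, 63, 120], [17, 62, 118], [18, 61, 116], [40, 59, 91], [90, 94, 99], [86, 88, 90]]
now [[106, 111, 113], [145, 149, 152], [193, 194, 200], [202, 202, 208], [198, 199, 206], [204, 203, 208], [202, 203, 208], [201, 201, 208], [202, 202, 209], [203, 204, 209], [202, 203, 208], [198, 199, 207], [193, 194, 201], [157, 159, 163], [111, 114, 116]]
[350.3892 196.8965] [289.3848 167.0698]
[349.0932 212.6995] [290.4921 173.3462]
```

View pics/s8.png

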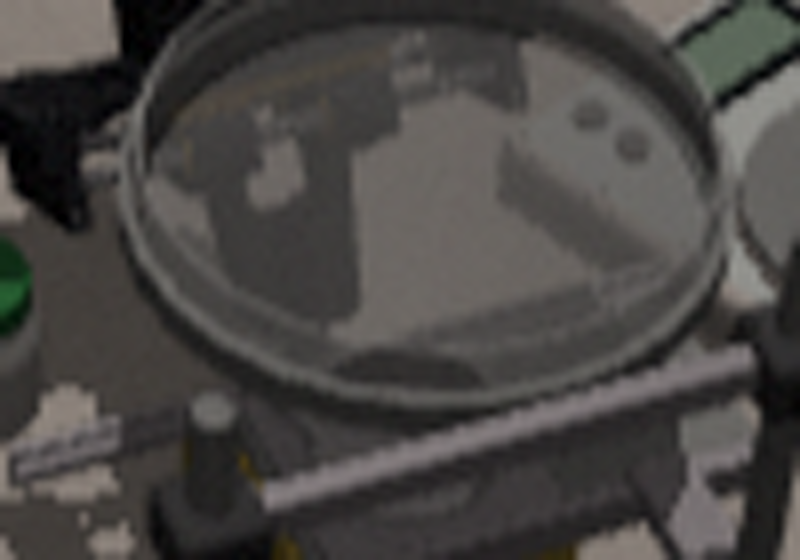

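View pics/t8.png

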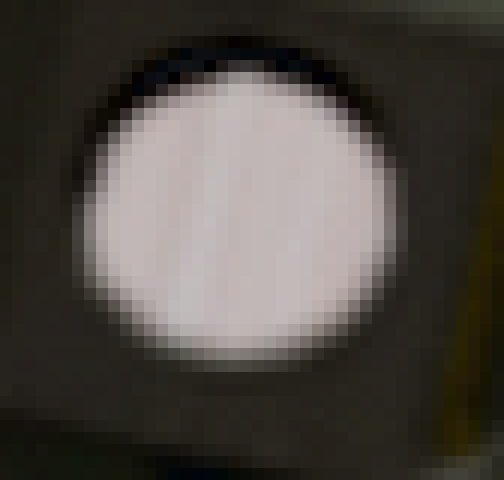

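```bash
python3 - <<'E'
from st import *
s0,d=pickle.load(open('snap0.pkl','rb'));t=d['top']
for g in(.0,.035,.04,.075):
    p=np.array([.671,.017,.18])+(g-.075)*np.array([.1908,.9816,0]);q=proj(t,p);print(g,np.round((q-[220,75]+.33)*3))
c=r.snapshot('top')
a=cv2.imread('pics/t5.png')[200:400,150:400]
b=cv2.imread('pics/t6.png')[200:400,150:400];e=cv2.imread('pics/tc1.png')[200:400,150:400]
cv2.imwrite('pics/cmp.png',cv2.resize(np.hstack([e,a,b]),None,fx=1.06,fy=1.06))
E
```

```text
t 11.87 p [0.5828 0.0332 0.1673] q [ 0.32  0.85 -0.98  2.23  1.83  0.93 -0.58] F [ 0.  -0.1 -2.2] open 0.15
heading -10.989743463344649 tilt 30.07242082638612 roll y.z 0.000982018029499633
0.0 [302. 299.]
0.035 [259. 290.]
0.04 [253. 288.]
0.075 [210. 279.]
```

View pics/cmp.png

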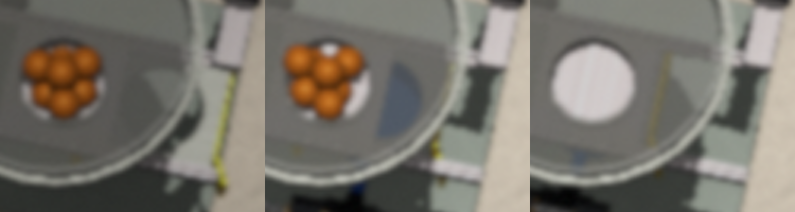

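Emit:
{"name": "move_arm", "arguments": {
  "turn": [
    [0, 0, 0],
    [0, 0, 0],
    [0, 0, 0],
    [0, 0, 0]
  ],
  "dp": [
    [0, 0.06, 0],
    [0, 0.06, 0],
    [0, 0, 0],
    [0, 0, 0]
  ],
  "jaw": [1, 1, 1, 1]
}}

```text
clock: 12.25
tool_pos: [0.5833, 0.0358, 0.1672]
eef_rot: [0.093, 0.961, -0.025, 0.258]
contact_force: [-0.7, -0.8, -2.5]
opening: 0.153
```

```bash
python3 t3.py .669 .0181 .093 -11
```

```text
t 12.25 p [0.5833 0.0358 0.1672] q [ 0.31  0.85 -0.98  2.22  1.83  0.93 -0.58] F [-0.7 -0.8 -2.5] open 0.153
heading -10.996960181891687 tilt 30.065477638255384 roll y.z 0.00020282095088451635
beaker axis [0.6693 0.0191] base z 0.0934
tcp goal [0.583  0.0348 0.1668]
turn total units [0.     0.0002 0.    ] deg 0.07
shift total units [ 0.012 -0.042  0.011] mm 1.1
```

Emit:
{"name": "move_arm", "arguments": {
  "turn": [
    [0, 0, 0],
    [0, 0, 0],
    [0, 0, 0],
    [0, 0, 0]
  ],
  "dp": [
    [0, 0.06, 0],
    [0, 0.06, 0],
    [0, 0, 0],
    [0, 0, 0]
  ],
  "jaw": [1, 1, 1, 1]
}}

```text
clock: 12.58
tool_pos: [0.5836, 0.0379, 0.167]
eef_rot: [0.093, 0.961, -0.025, 0.258]
contact_force: [-2.2, -3.7, -2.1]
opening: 0.154
```

```bash
python3 t3.py .669 .0181 .093 -11
```

```text
t 12.58 p [0.5836 0.0379 0.167 ] q [ 0.31  0.85 -0.98  2.22  1.82  0.94 -0.58] F [-2.2 -3.7 -2.1] open 0.154
heading -11.024678624040368 tilt 30.05135124020402 roll y.z -0.0010570557310467937
beaker axis [0.6696 0.0212] base z 0.0932
tcp goal [0.583  0.0348 0.1668]
turn total units [-0.0002  0.0001 -0.0001] deg 0.1
shift total units [ 0.006 -0.126  0.006] mm 3.2
```

Emit:
{"name": "move_arm", "arguments": {
  "turn": [
    [0, 0, 0],
    [0, 0, 0],
    [0, 0, 0],
    [0, 0, 0]
  ],
  "dp": [
    [0, 0.08, 0],
    [0, 0, 0],
    [0, 0, 0],
    [0, 0, 0]
  ],
  "jaw": [1, 1, 1, 1]
}}

```text
clock: 12.92
tool_pos: [0.5837, 0.0385, 0.1668]
eef_rot: [0.094, 0.961, -0.027, 0.258]
contact_force: [-3.8, -6.5, -1.7]
opening: 0.154
```

```bash
python3 t3.py .669 .0181 .093 -11; python3 - <<'E'
from st import *
c=r.snapshot('top');crop(c,220,75,420,275,3,'pics/t9.png')
a=r.snapshot('scene');crop(a,260,130,400,250,5,'pics/s9.png')
E
```

```text
t 12.92 p [0.5837 0.0385 0.1668] q [ 0.3   0.85 -0.98  2.22  1.82  0.94 -0.58] F [-3.8 -6.5 -1.7] open 0.154
heading -11.091645520689545 tilt 30.04155667746712 roll y.z -0.002959470239362244
beaker axis [0.6697 0.0217] base z 0.093
tcp goal [0.583  0.0348 0.1668]
turn total units [-0.0007  0.0001 -0.0002] deg 0.26
shift total units [ 0.002 -0.148  0.   ] mm 3.7
t 12.92 p [0.5837 0.0385 0.1668] q [ 0.3   0.85 -0.98  2.22  1.82  0.94 -0.58] F [-3.8 -6.5 -1.7] open 0.154
heading -11.091645520689545 tilt 30.04155667746712 roll y.z -0.002959470239362244
```

View pics/t9.png

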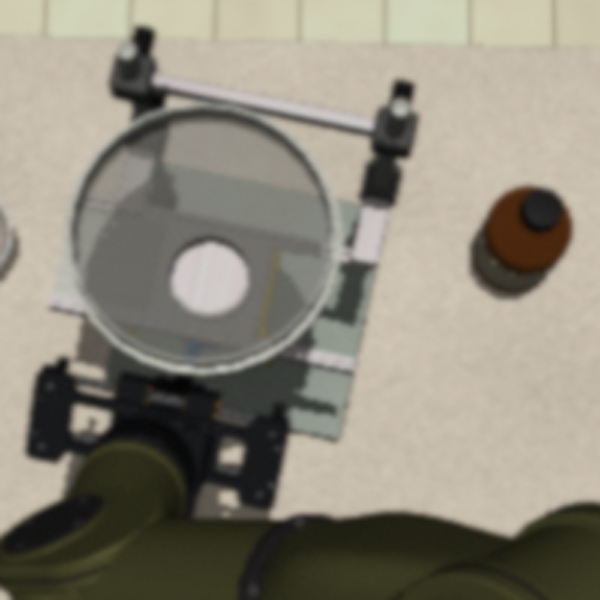

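View pics/s9.png

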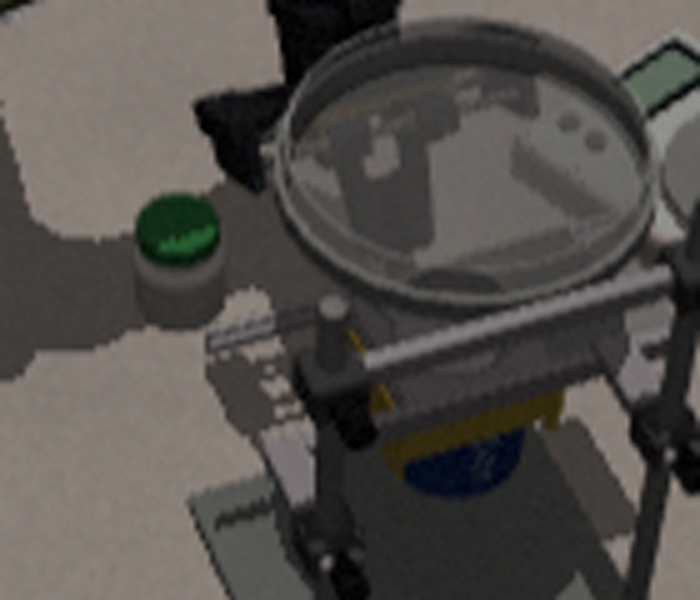

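Emit:
{"name": "move_arm", "arguments": {
  "turn": [
    [0, 0, 0],
    [0, 0, 0],
    [0, 0, 0],
    [0, 0, 0],
    [0, 0, 0],
    [0, 0, 0],
    [0, 0, 0],
    [0, 0, 0],
    [0, 0, 0],
    [0, 0, 0]
  ],
  "dp": [
    [0, -0.2, 0],
    [0, -0.35, 0],
    [0, -0.35, 0],
    [0, -0.35, 0],
    [0, -0.35, 0],
    [0, -0.35, 0],
    [0, -0.35, 0],
    [0, -0.35, 0],
    [0, -0.3, 0],
    [0, 0, 0]
  ],
  "jaw": [1, 1, 1, 1, 1, 1, 1, 1, 1, 1]
}}

```text
clock: 13.85
tool_pos: [0.5695, -0.0345, 0.1668]
eef_rot: [0.094, 0.961, -0.026, 0.258]
contact_force: [0.7, 0.3, -2.9]
opening: 0.152
```

```bash
python3 t3.py .655 -.0555 .093 -11
```

```text
t 13.85 p [ 0.5695 -0.0345  0.1668] q [ 0.47  0.83 -0.97  2.28  1.91  0.87 -0.53] F [ 0.7  0.3 -2.9] open 0.152
heading -11.130282271986825 tilt 30.03565438896521 roll y.z -0.0018044625499454084
beaker axis [ 0.6555 -0.0514] base z 0.093
tcp goal [ 0.569  -0.0388  0.1668]
turn total units [-0.0005  0.0001 -0.0003] deg 0.22
shift total units [-0.008 -0.172  0.006] mm 4.3
```

Emit:
{"name": "move_arm", "arguments": {
  "turn": [
    [0, 0, 0],
    [0, 0, 0],
    [0, 0, 0],
    [0, 0, 0]
  ],
  "dp": [
    [0, -0.12, 0],
    [0, -0.1, 0],
    [0, 0, 0],
    [0, 0, 0]
  ],
  "jaw": [1, 1, 1, 1]
}}

```text
clock: 14.18
tool_pos: [0.5691, -0.037, 0.167]
eef_rot: [0.093, 0.961, -0.025, 0.258]
contact_force: [-0.0, 0.8, -3.3]
opening: 0.149
```

Emit:
{"name": "move_arm", "arguments": {
  "turn": [
    [0, 0, 0],
    [0, 0, 0],
    [0, 0, 0]
  ],
  "dp": [
    [0, -0.08, 0],
    [0, 0, 0],
    [0, 0, 0]
  ],
  "jaw": [1, 1, 1]
}}

```text
clock: 14.43
tool_pos: [0.5688, -0.0385, 0.1671]
eef_rot: [0.092, 0.961, -0.024, 0.258]
contact_force: [0.0, 1.9, -2.6]
opening: 0.155
```

```bash
python3 t3.py .655 -.0555 .093 -11
```

```text
t 14.43 p [ 0.5688 -0.0385  0.1671] q [ 0.48  0.83 -0.97  2.28  1.92  0.86 -0.53] F [ 0.   1.9 -2.6] open 0.155
heading -10.970458334045082 tilt 30.047628974648056 roll y.z 0.001032015336102629
beaker axis [ 0.6548 -0.0552] base z 0.0933
tcp goal [ 0.569  -0.0388  0.1668]
turn total units [0.0002 0.0001 0.0001] deg 0.1
shift total units [-0.003 -0.009  0.015] mm 0.5
```

Emit:
{"name": "move_arm", "arguments": {
  "turn": [
    [0, 0, 0],
    [0, 0, 0],
    [0, 0, 0]
  ],
  "dp": [
    [0, -0.1, 0],
    [0, 0, 0],
    [0, 0, 0]
  ],
  "jaw": [1, 1, 1]
}}

```text
clock: 14.68
tool_pos: [0.5682, -0.0414, 0.1671]
eef_rot: [0.092, 0.961, -0.025, 0.258]
contact_force: [-1.1, 2.3, -3.0]
opening: 0.16
```

Emit:
{"name": "move_arm", "arguments": {
  "turn": [
    [0, 0, 0],
    [0, 0, 0],
    [0, 0, 0]
  ],
  "dp": [
    [0, -0.1, 0],
    [0, 0, 0],
    [0, 0, 0]
  ],
  "jaw": [1, 1, 1]
}}

```text
clock: 14.93
tool_pos: [0.5677, -0.044, 0.1672]
eef_rot: [0.092, 0.961, -0.025, 0.258]
contact_force: [-0.6, 1.2, -2.8]
opening: 0.151
```

```bash
python3 t3.py .655 -.0555 .093 -11
```

```text
t 14.93 p [ 0.5677 -0.044   0.1672] q [ 0.49  0.83 -0.97  2.28  1.92  0.86 -0.52] F [-0.6  1.2 -2.8] open 0.151
heading -10.995552671196126 tilt 30.06007819511253 roll y.z 0.0003697366304206348
beaker axis [ 0.6537 -0.0607] base z 0.0933
tcp goal [ 0.569  -0.0388  0.1668]
turn total units [0.0001 0.0002 0.    ] deg 0.07
shift total units [-0.001  0.215  0.017] mm 5.4
```

Emit:
{"name": "move_arm", "arguments": {
  "turn": [
    [0, 0, 0],
    [0, 0, 0],
    [0, 0, 0]
  ],
  "dp": [
    [0, -0.1, 0],
    [0, 0, 0],
    [0, 0, 0]
  ],
  "jaw": [1, 1, 1]
}}

```text
clock: 15.18
tool_pos: [0.5673, -0.0462, 0.1672]
eef_rot: [0.092, 0.961, -0.024, 0.258]
contact_force: [-0.7, 1.9, -2.5]
opening: 0.152
```

Emit:
{"name": "move_arm", "arguments": {
  "turn": [
    [0, 0, 0],
    [0, 0, 0],
    [0, 0, 0]
  ],
  "dp": [
    [0, -0.1, 0],
    [0, 0, 0],
    [0, 0, 0]
  ],
  "jaw": [1, 1, 1]
}}

```text
clock: 15.43
tool_pos: [0.567, -0.0468, 0.1673]
eef_rot: [0.091, 0.962, -0.023, 0.258]
contact_force: [-1.4, 4.5, -4.4]
opening: 0.155
```

```bash
python3 t3.py .655 -.0555 .093 -11
```

```text
t 15.43 p [ 0.567  -0.0468  0.1673] q [ 0.5   0.83 -0.97  2.28  1.93  0.85 -0.52] F [-1.4  4.5 -4.4] open 0.155
heading -10.876549937910019 tilt 30.04669775776408 roll y.z 0.0034167694252294767
beaker axis [ 0.653  -0.0634] base z 0.0935
tcp goal [ 0.569  -0.0388  0.1668]
turn total units [0.0008 0.0001 0.0003] deg 0.31
shift total units [-0.004  0.329  0.026] mm 8.3
```

Emit:
{"name": "move_arm", "arguments": {
  "turn": [
    [0, 0, 0],
    [0, 0, 0],
    [0, 0, 0]
  ],
  "dp": [
    [0, -0.1, 0],
    [0, 0, 0],
    [0, 0, 0]
  ],
  "jaw": [1, 1, 1]
}}

```text
clock: 15.68
tool_pos: [0.5666, -0.0474, 0.1674]
eef_rot: [0.09, 0.962, -0.021, 0.258]
contact_force: [-1.1, 6.5, -3.8]
opening: 0.157
```

```bash
python3 t3.py .655 -.0555 .093 -11; python3 - <<'E'
from st import *
d={}
for n in['top','scene']:d[n]=r.snapshot(n)
pickle.dump((s,d),open('snap10.pkl','wb'))
crop(d['top'],300,140,360,230,6,'pics/t10.png');crop(d['scene'],260,160,360,250,7,'pics/s10.png')
s0,d0=pickle.load(open('snap0.pkl','rb'))
crop(d0['top'],300,140,360,230,6,'pics/t10_0.png')
cv2.imwrite('pics/cmp10.png',np.hstack([cv2.imread('pics/t10_0.png'),cv2.imread('pics/t10.png')]))
E
```

```text
t 15.68 p [ 0.5666 -0.0474  0.1674] q [ 0.51  0.83 -0.97  2.28  1.93  0.84 -0.52] F [-1.1  6.5 -3.8] open 0.157
heading -10.76710046380941 tilt 30.03407719238385 roll y.z 0.0058472051233509695
beaker axis [ 0.6527 -0.0639] base z 0.0936
tcp goal [ 0.569  -0.0388  0.1668]
turn total units [0.0014 0.0001 0.0006] deg 0.54
shift total units [-0.009  0.358  0.035] mm 9.0
t 15.68 p [ 0.5666 -0.0474  0.1674] q [ 0.51  0.83 -0.97  2.28  1.93  0.84 -0.52] F [-1.1  6.5 -3.8] open 0.157
heading -10.76710046380941 tilt 30.03407719238385 roll y.z 0.0058472051233509695
```

View pics/cmp10.png

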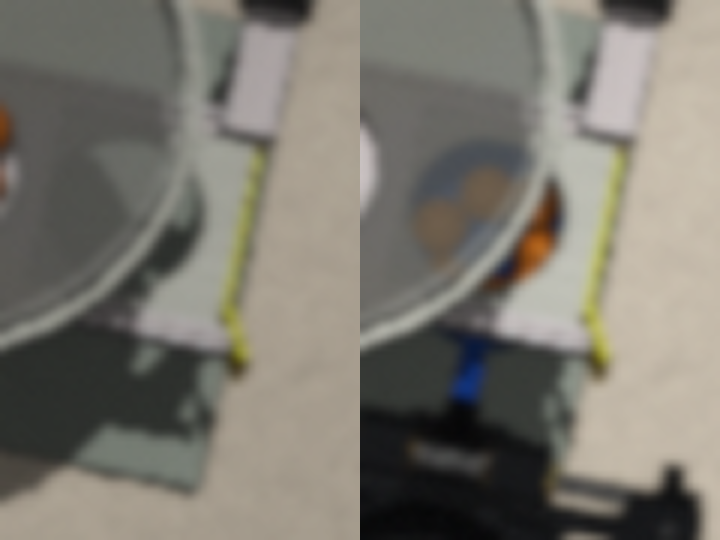

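View pics/s10.png

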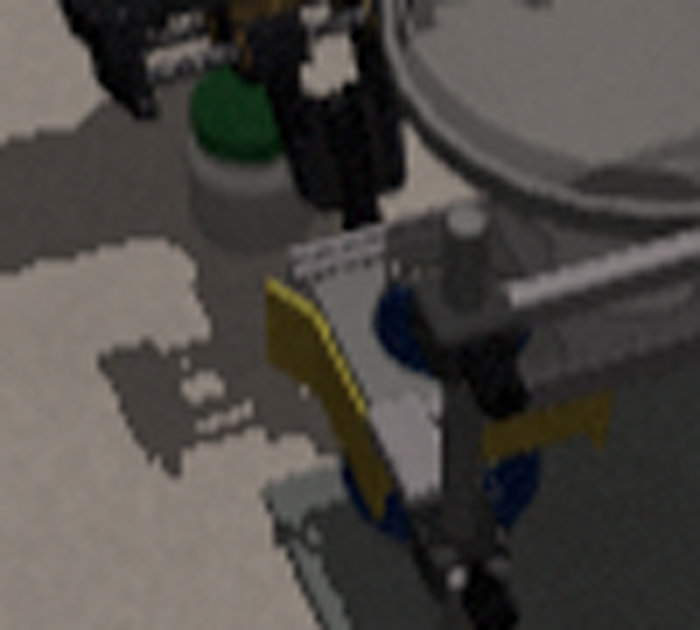

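```bash
python3 - <<'E'
from h import *
s0,d0=pickle.load(open('snap0.pkl','rb'));s1,d1=pickle.load(open('snap10.pkl','rb'))
for d in(d0,d1):
    f=d['top']['frame'][160:205,325:350].astype(int)
    w=np.clip(f[:,:,1]-f[:,:,0]-25,0,None)*1.0
    cols=np.arange(325,350)
    print([round(float((w[i]*cols).sum()/w[i].sum()),2) for i in range(8,40,4)])
    P=[onz(d['top'],((w[i]*cols).sum()/w[i].sum(),160+i),.18)[:2] for i in(12,16,20,24)]
    ey=np.array([.1908,.9816]);print('y local of cheek',[round(float(p@ey),4) for p in P])
c=cv2.imread('pics/t9.png')
# cheek in open, from t9 crop px ~ (277,255)-(264,330)
for p in((277,255),(264,330)):
    print('open',onz(d0['top'],(220+p[0]/3-.33,75+p[1]/3-.33),.18)[:2]@ey)
print('outlet yl',np.array([.671,.017])@ey)
E
```

```text
[342.27, 341.33, 340.41, 339.59, 338.74, 337.89, 337.93, 339.29]
y local of cheek [0.0222, 0.0224, 0.0224, 0.0224]
[342.43, 341.61, 339.51, 333.24, 335.76, 338.15, 338.18, 339.51]
y local of cheek [0.0216, 0.0245, 0.0371, 0.0293]
open 0.09657648551819127
open 0.09388355825134306
outlet yl 0.144714
```

Emit:
{"name": "move_arm", "arguments": {
  "turn": [
    [0, 0, 0],
    [0, 0, 0],
    [0, 0, 0]
  ],
  "dp": [
    [0, 0.12, 0],
    [0, 0.1, 0],
    [0, 0, 0]
  ],
  "jaw": [1, 1, 1]
}}

```text
clock: 16.03
tool_pos: [0.5673, -0.0459, 0.1671]
eef_rot: [0.093, 0.961, -0.025, 0.258]
contact_force: [-2.7, 0.9, -1.8]
opening: 0.153
```

```bash
python3 t3.py .655 -.0585 .093 -11
```

```text
t 16.03 p [ 0.5673 -0.0459  0.1671] q [ 0.5   0.83 -0.97  2.28  1.93  0.85 -0.52] F [-2.7  0.9 -1.8] open 0.153
heading -10.994993461111154 tilt 30.05929804571331 roll y.z -0.00026479340788342076
beaker axis [ 0.6533 -0.0627] base z 0.0933
tcp goal [ 0.569  -0.0418  0.1668]
turn total units [-0.      0.0002  0.    ] deg 0.06
shift total units [-0.022  0.176  0.027] mm 4.5
```

Emit:
{"name": "move_arm", "arguments": {
  "turn": [
    [0, 0, 0],
    [0, 0, 0],
    [0, 0, 0],
    [0, 0, 0],
    [0, 0, 0],
    [0, 0, 0]
  ],
  "dp": [
    [0, 0.1, 0],
    [0, 0, 0],
    [0.15, 0, -0.085],
    [0.25, 0, -0.145],
    [0.25, 0, -0.145],
    [0, 0, 0]
  ],
  "jaw": [1, 1, 1, 1, 1, 1]
}}

```text
clock: 16.53
tool_pos: [0.5479, -0.0393, 0.1669]
eef_rot: [0.091, 0.962, -0.024, 0.258]
contact_force: [-0.3, 0.6, -2.6]
opening: 0.152
```

```bash
python3 t3.py .593 -.046 .093 -11
```

```text
t 16.53 p [ 0.5479 -0.0393  0.1669] q [ 0.49  0.83 -0.99  2.34  1.94  0.89 -0.58] F [-0.3  0.6 -2.6] open 0.152
heading -10.872656861455747 tilt 29.980478796341956 roll y.z 0.00032155662585549305
beaker axis [ 0.6339 -0.0558] base z 0.0931
tcp goal [ 0.507  -0.0293  0.1668]
turn total units [ 0.0002 -0.0001  0.0003] deg 0.14
shift total units [ 1.459  0.081 -0.837] mm 42.1
```

Withdraw another ~42 mm, then lower 45 mm.

Emit:
{"name": "move_arm", "arguments": {
  "turn": [
    [0, 0, 0],
    [0, 0, 0],
    [0, 0, 0],
    [0, 0, 0],
    [0, 0, 0],
    [0, 0, 0],
    [0, 0, 0],
    [0, 0, 0],
    [0, 0, 0],
    [0, 0, 0]
  ],
  "dp": [
    [0.3, 0.02, -0.17],
    [0.3, 0.02, -0.17],
    [0.3, 0.02, -0.17],
    [0.3, 0.02, -0.17],
    [0.26, 0, -0.15],
    [0, 0, 0],
    [0.24, 0, 0.41],
    [0.24, 0, 0.41],
    [0.24, 0, 0.41],
    [0.24, 0, 0.41]
  ],
  "jaw": [1, 1, 1, 1, 1, 1, 1, 1, 1, 1]
}}

```text
clock: 17.37
tool_pos: [0.5095, -0.0296, 0.1191]
eef_rot: [0.093, 0.961, -0.024, 0.259]
contact_force: [-0.1, 0.1, -2.7]
opening: 0.154
```

```bash
python3 t3.py .593 -.046 .045 -11; python3 - <<'E'
from st import *
d={}
for n in['top','scene']:d[n]=r.snapshot(n)
pickle.dump((s,d),open('snap11.pkl','wb'))
crop(d['top'],220,75,420,275,3,'pics/t11.png');crop(d['scene'],230,120,380,250,5,'pics/s11.png')
E
```

```text
t 17.37 p [ 0.5095 -0.0296  0.1191] q [ 0.43  0.96 -1.    2.48  2.09  1.09 -0.82] F [-0.1  0.1 -2.7] open 0.154
heading -11.035908259292999 tilt 30.154710108366274 roll y.z 0.0011445439289586024
beaker axis [ 0.5955 -0.0464] base z 0.0453
tcp goal [ 0.507  -0.0293  0.1188]
turn total units [ 0.0002  0.0004 -0.0001] deg 0.17
shift total units [ 0.094 -0.007 -0.04 ] mm 2.6
t 17.37 p [ 0.5095 -0.0296  0.1191] q [ 0.43  0.96 -1.    2.48  2.09  1.09 -0.82] F [-0.1  0.1 -2.7] open 0.154
heading -11.035908259292999 tilt 30.154710108366274 roll y.z 0.0011445439289586024
```

View pics/t11.png

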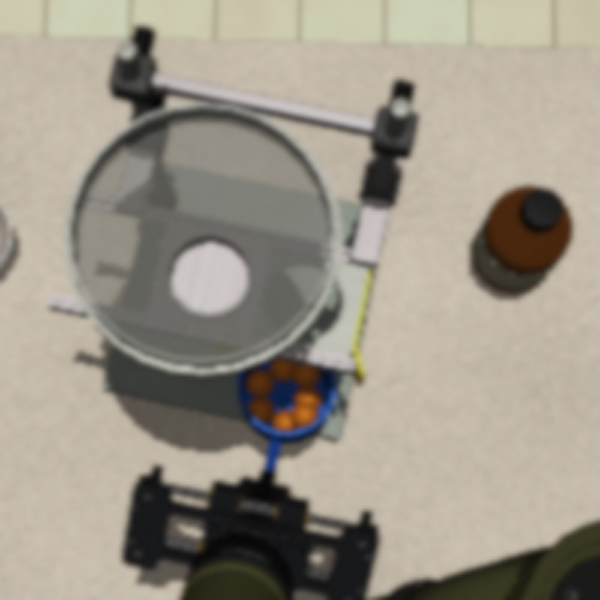

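View pics/s11.png

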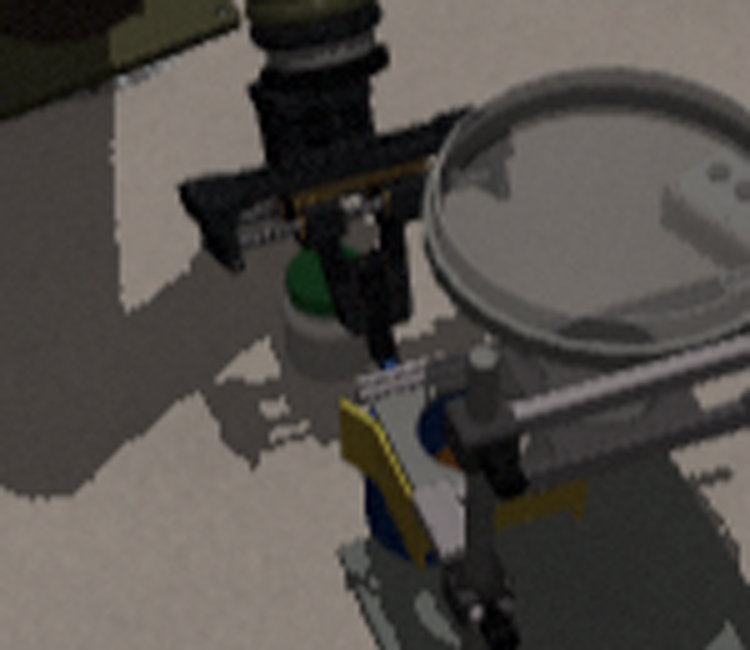

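```bash
python3 - <<'E'
from h import *
s0,d0=pickle.load(open('snap0.pkl','rb'));s1,d1=pickle.load(open('snap11.pkl','rb'))
for d in(d0,d1):
    f=d['top']['frame'][160:205,325:350].astype(int)
    w=np.clip(f[:,:,1]-f[:,:,0]-25,0,None)*(f[:,:,1]>f[:,:,2]*.9);cols=np.arange(325,350)
    print([round(float((w[i]*cols).sum()/w[i].sum()),2) for i in range(8,40,4)])
crop(d1['top'],290,185,345,225,13,'pics/t11b.png')
E
python3 t3.py .60 .12 .045 -11
```

```text
[342.27, 341.33, 340.41, 339.59, 338.74, 337.89, 337.93, 339.29]
[342.38, 341.61, 340.76, 339.9, 338.99, 338.15, 338.19, 339.5]
t 17.47 p [ 0.5083 -0.0296  0.1177] q [ 0.43  0.97 -1.    2.48  2.09  1.09 -0.81] F [ 0.4 -0.3 -2.6] open 0.152
heading -11.019215386652021 tilt 29.91875042862339 roll y.z 0.0007485153379065135
beaker axis [ 0.5944 -0.0464] base z 0.044
tcp goal [0.514  0.1367 0.1188]
turn total units [ 0.0001 -0.0002 -0.    ] deg 0.09
shift total units [ 0.887  6.574 -0.561] mm 166.4
```

View pics/t11b.png

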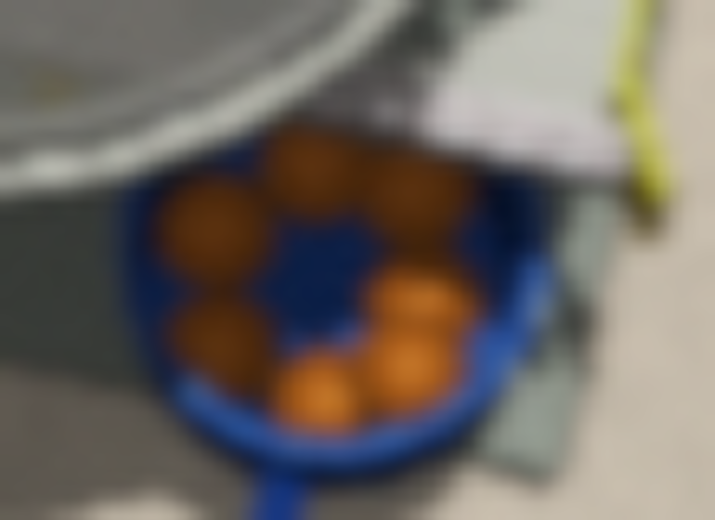

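Emit:
{"name": "move_arm", "arguments": {
  "turn": [
    [0, 0, 0],
    [0, 0, 0],
    [0, 0, 0],
    [0, 0, 0],
    [0, 0, 0],
    [0, 0, 0],
    [0, 0, 0],
    [0, 0, 0],
    [0, 0, 0],
    [0, 0, 0]
  ],
  "dp": [
    [0.05, 0.35, -0.03],
    [0.09, 0.7, -0.06],
    [0.09, 0.7, -0.06],
    [0.09, 0.7, -0.06],
    [0.09, 0.7, -0.06],
    [0.09, 0.7, -0.06],
    [0.09, 0.7, -0.06],
    [0.09, 0.7, -0.06],
    [0.09, 0.7, -0.06],
    [0.09, 0.6, -0.06]
  ],
  "jaw": [1, 1, 1, 1, 1, 1, 1, 1, 1, 1]
}}

```text
clock: 18.3
tool_pos: [0.5149, 0.1391, 0.1225]
eef_rot: [0.092, 0.961, -0.023, 0.259]
contact_force: [0.2, 0.5, -2.5]
opening: 0.154
```

```bash
python3 t3.py .568 .3467 .10 10; python3 t3.py .568 .3467 .10 -11
```

```text
t 18.3 p [0.5149 0.1391 0.1225] q [ 0.03  0.98 -1.05  2.35  1.85  1.21 -0.95] F [ 0.2  0.5 -2.5] open 0.154
heading -11.000500000360146 tilt 30.16410148262763 roll y.z 0.003679881579506286
beaker axis [0.6009 0.1223] base z 0.0487
tcp goal [0.4817 0.3315 0.1738]
turn total units [-0.0286  0.0006 -0.0505] deg 20.88
shift total units [-1.051  7.81  -1.764] mm 201.9
t 18.3 p [0.5149 0.1391 0.1225] q [ 0.03  0.98 -1.05  2.35  1.85  1.21 -0.95] F [ 0.2  0.5 -2.5] open 0.154
heading -11.000500000360146 tilt 30.16410148262763 roll y.z 0.003679881579506286
beaker axis [0.6009 0.1223] base z 0.0487
tcp goal [0.482  0.3634 0.1738]
turn total units [ 0.0007  0.0005 -0.    ] deg 0.29
shift total units [ 1.576  8.558 -3.281] mm 232.5
```

Emit:
{"name": "move_arm", "arguments": {
  "turn": [
    [0, 0, 0],
    [0, 0, 0],
    [0, 0, 0],
    [0, 0, 0],
    [-0.0072, 0, -0.0126],
    [-0.0072, 0, -0.0126],
    [-0.0072, 0, -0.0126],
    [-0.0072, 0, -0.0126],
    [0, 0, 0],
    [0, 0, 0]
  ],
  "dp": [
    [-0.24, 0, -0.41],
    [-0.24, 0, -0.41],
    [-0.24, 0, -0.41],
    [-0.24, 0, -0.41],
    [0, 0, 0],
    [0, 0, 0],
    [0, 0, 0],
    [0, 0, 0],
    [0, 0.3, 0],
    [0, 0.6, 0]
  ],
  "jaw": [1, 1, 1, 1, 1, 1, 1, 1, 1, 1]
}}

```text
clock: 19.13
tool_pos: [0.5111, 0.156, 0.169]
eef_rot: [-0.081, 0.962, 0.02, 0.259]
contact_force: [0.3, -1.0, -2.8]
opening: 0.149
```

```bash
python3 t3.py .568 .3467 .10 10
```

```text
t 19.13 p [0.5111 0.156  0.169 ] q [ 0.16  0.87 -1.11  2.38  1.9   1.01 -0.58] F [ 0.3 -1.  -2.8] open 0.149
heading 9.627476006820977 tilt 30.093590699328196 roll y.z -0.0031062961715752
beaker axis [0.5975 0.1708] base z 0.0952
tcp goal [0.4817 0.3315 0.1738]
turn total units [-0.0011  0.0003 -0.0009] deg 0.52
shift total units [-0.147  7.115 -0.136] mm 178.0
```

Emit:
{"name": "move_arm", "arguments": {
  "turn": [
    [-0.001, 0, -0.0008],
    [0, 0, 0],
    [0, 0, 0],
    [0, 0, 0],
    [0, 0, 0],
    [0, 0, 0],
    [0, 0, 0],
    [0, 0, 0],
    [0, 0, 0],
    [0, 0, 0]
  ],
  "dp": [
    [0, 0.7, 0],
    [0, 0.7, 0],
    [-0.03, 0.7, -0.03],
    [-0.03, 0.7, -0.03],
    [-0.03, 0.7, -0.03],
    [-0.03, 0.7, -0.03],
    [-0.03, 0.7, -0.03],
    [0, 0.7, 0],
    [0, 0.5, 0],
    [0, 0.3, 0]
  ],
  "jaw": [1, 1, 1, 1, 1, 1, 1, 1, 1, 1]
}}

```text
clock: 19.97
tool_pos: [0.4821, 0.32, 0.1752]
eef_rot: [-0.087, 0.962, 0.026, 0.259]
contact_force: [0.6, -0.3, -2.7]
opening: 0.154
```

Emit:
{"name": "move_arm", "arguments": {
  "turn": [
    [0, 0, 0],
    [0, 0, 0]
  ],
  "dp": [
    [0, 0, 0],
    [0, 0, 0]
  ],
  "jaw": [1, 1]
}}

```text
clock: 20.13
tool_pos: [0.4829, 0.3164, 0.1742]
eef_rot: [-0.087, 0.962, 0.024, 0.258]
contact_force: [0.6, 0.1, -3.1]
opening: 0.153
```

```bash
python3 t3.py .568 .3467 .06 10;python3 - <<'E'
from st import *
d={}
for n in['top','scene','wrist']:d[n]=r.snapshot(n)
pickle.dump((s,d),open('snap12.pkl','wb'))
crop(d['top'],120,160,240,280,5,'pics/t12.png');crop(d['scene'],350,90,480,210,5,'pics/s12.png')
E
```

```text
t 20.13 p [0.4829 0.3164 0.1742] q [-0.19  0.9  -1.12  2.21  1.72  1.12 -0.65] F [ 0.6  0.1 -3.1] open 0.153
heading 10.306075534734745 tilt 30.090569357366594 roll y.z 0.0016493478457516308
beaker axis [0.5692 0.332 ] base z 0.1004
tcp goal [0.4817 0.3315 0.1338]
turn total units [0.0007 0.0003 0.0007] deg 0.38
shift total units [0.761 0.603 1.428] mm 43.2
t 20.13 p [0.4829 0.3164 0.1742] q [-0.19  0.9  -1.12  2.21  1.72  1.12 -0.65] F [ 0.6  0.1 -3.1] open 0.153
heading 10.306075534734745 tilt 30.090569357366594 roll y.z 0.0016493478457516308
```

View pics/t12.png

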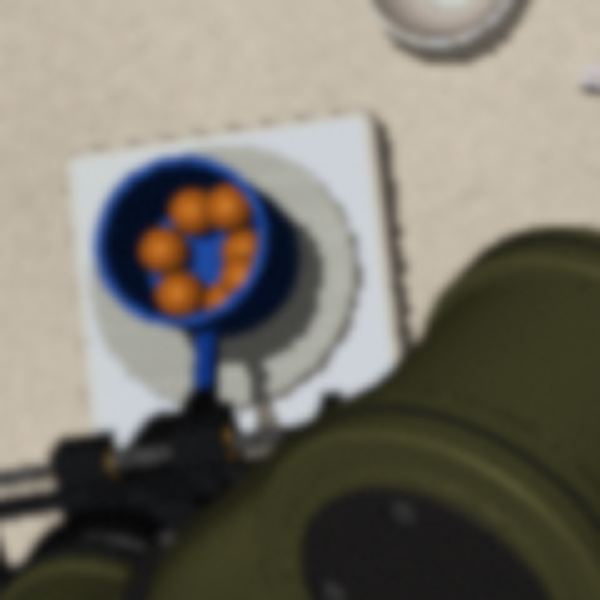

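View pics/s12.png

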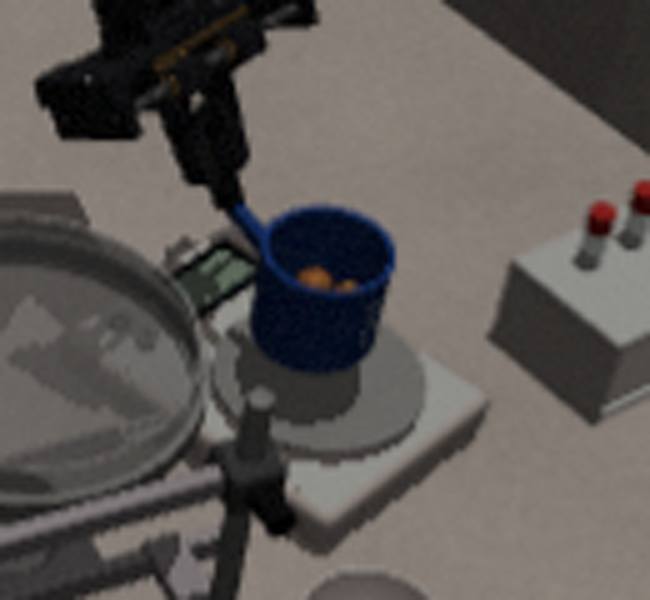

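```bash
python3 - <<'E'
from h import *
from scipy.optimize import least_squares
s,d=pickle.load(open('snap12.pkl','rb'));t=d['top'];sc=d['scene']
b=np.array([.5692,.332,.1704])
for a in np.radians([0,90,180,270]):
    u=.0415*np.array([np.cos(a),np.sin(a),0]);print(np.round((proj(t,b+u)-[120,160]+.4)*5),np.round((proj(sc,b+u)-[350,90]+.4)*5))
# scene rim pts
P=np.array([onz(sc,(350+x/5-.4,90+y/5-.4),.1704)[:2] for x,y in[(260,240),(325,206),(396,260),(345,298),(290,275)]])
print(least_squares(lambda v:np.hypot(*(P-v[:2]).T)-.0415,[.57,.33]).x)
P=np.array([onz(t,(120+x/5-.4,160+y/5-.4),.1704)[:2] for x,y in[(97,240),(184,155),(270,240),(180,330),(120,185),(245,185)]])
print(least_squares(lambda v:np.hypot(*(P-v[:2]).T)-.0415,[.57,.33]).x)
# pan from scene
P=np.array([onz(sc,(350+x/5-.4,90+y/5-.4),.052)[:2] for x,y in[(213,375),(426,385),(320,457),(250,435),(400,430)]])
print('pan',least_squares(lambda v:np.hypot(*(P-v[:2]).T)-.07,[.57,.33]).x)
E
```

```text
[187. 157.] [371. 283.]
[ 94. 241.] [378. 221.]
[174. 330.] [283. 207.]
[268. 244.] [274. 269.]
[0.57374932 0.33198155]
[0.56912156 0.33142164]
pan [0.57315744 0.3441557 ]
```

```bash
python3 t3.py .570 .3455 .058 10.3
```

```text
t 20.28 p [0.4836 0.3146 0.1737] q [-0.19  0.9  -1.12  2.21  1.72  1.12 -0.65] F [-0.5 -0.7 -2.3] open 0.148
heading 10.26835878300851 tilt 30.055370896457834 roll y.z 0.00045364480400881396
beaker axis [0.5698 0.3303] base z 0.0999
tcp goal [0.4838 0.3298 0.1318]
turn total units [ 0.      0.0002 -0.0001] deg 0.06
shift total units [0.737 0.596 1.511] mm 44.6
```

Emit:
{"name": "move_arm", "arguments": {
  "turn": [
    [0, 0, 0],
    [0, 0, 0],
    [0, 0, 0],
    [0, 0, 0],
    [0, 0, 0],
    [0, 0, 0],
    [0, 0, 0],
    [0, 0, 0],
    [0, 0, 0]
  ],
  "dp": [
    [0, 0.2, 0],
    [0, 0.25, 0],
    [0, 0.15, 0],
    [0.18, 0, 0.35],
    [0.18, 0, 0.35],
    [0.18, 0, 0.35],
    [0.12, 0, 0.25],
    [0.07, 0, 0.15],
    [0, 0, 0]
  ],
  "jaw": [1, 1, 1, 1, 1, 1, 1, 1, 1]
}}

```text
clock: 21.03
tool_pos: [0.4826, 0.3304, 0.1317]
eef_rot: [-0.087, 0.962, 0.023, 0.257]
contact_force: [0.3, -0.5, -2.3]
opening: 0.158
```

```bash
python3 t3.py .570 .3455 .052 10.3
```

```text
t 21.03 p [0.4826 0.3304 0.1317] q [-0.25  0.99 -1.08  2.2   1.81  1.17 -0.72] F [ 0.3 -0.5 -2.3] open 0.158
heading 10.34905009826603 tilt 29.93572960130163 roll y.z 0.000318602692562564
beaker axis [0.5689 0.3461] base z 0.0579
tcp goal [0.4838 0.3298 0.1258]
turn total units [ 0.0001 -0.0002  0.0001] deg 0.09
shift total units [ 0.083 -0.03   0.223] mm 6.0
```

Creep down 1.5 mm at a time.

Emit:
{"name": "move_arm", "arguments": {
  "turn": [
    [0, 0, 0],
    [0, 0, 0],
    [0, 0, 0]
  ],
  "dp": [
    [0.04, 0, 0.07],
    [0.04, 0, 0.07],
    [0, 0, 0]
  ],
  "jaw": [1, 1, 1]
}}

```text
clock: 21.28
tool_pos: [0.483, 0.3311, 0.1293]
eef_rot: [-0.087, 0.962, 0.024, 0.258]
contact_force: [-0.2, -0.1, -3.1]
opening: 0.153
```

Emit:
{"name": "move_arm", "arguments": {
  "turn": [
    [0, 0, 0],
    [0, 0, 0]
  ],
  "dp": [
    [0.03, 0, 0.05],
    [0, 0, 0]
  ],
  "jaw": [1, 1]
}}

```text
clock: 21.45
tool_pos: [0.4831, 0.3311, 0.128]
eef_rot: [-0.087, 0.962, 0.024, 0.258]
contact_force: [-1.0, -0.5, -2.9]
opening: 0.155
```

```bash
python3 t3.py .570 .3455 .052 10.3
```

```text
t 21.45 p [0.4831 0.3311 0.128 ] q [-0.25  1.   -1.07  2.21  1.82  1.17 -0.73] F [-1.  -0.5 -2.9] open 0.155
heading 10.307637813925567 tilt 30.077138352456135 roll y.z 0.0017298965316376244
beaker axis [0.5693 0.3467] base z 0.0541
tcp goal [0.4838 0.3298 0.1258]
turn total units [0.0003 0.0002 0.    ] deg 0.14
shift total units [ 0.027 -0.054  0.084] mm 2.6
```

Emit:
{"name": "move_arm", "arguments": {
  "turn": [
    [0, 0, 0],
    [0, 0, 0],
    [0, 0, 0]
  ],
  "dp": [
    [0.03, 0, 0.05],
    [0, 0, 0],
    [0, 0, 0]
  ],
  "jaw": [1, 1, 1]
}}

```text
clock: 21.7
tool_pos: [0.483, 0.3311, 0.1264]
eef_rot: [-0.087, 0.962, 0.024, 0.258]
contact_force: [-0.2, 0.0, -2.5]
opening: 0.155
```

Emit:
{"name": "move_arm", "arguments": {
  "turn": [
    [0, 0, 0],
    [0, 0, 0],
    [0, 0, 0]
  ],
  "dp": [
    [0.02, 0, 0.035],
    [0, 0, 0],
    [0, 0, 0]
  ],
  "jaw": [1, 1, 1]
}}

```text
clock: 21.95
tool_pos: [0.4831, 0.3313, 0.1259]
eef_rot: [-0.087, 0.962, 0.024, 0.259]
contact_force: [-2.6, -1.5, 2.7]
opening: 0.156
```

```bash
python3 t3.py .570 .3455 .052 10.3
```

```text
t 21.95 p [0.4831 0.3313 0.1259] q [-0.25  1.   -1.07  2.21  1.83  1.17 -0.74] F [-2.6 -1.5  2.7] open 0.156
heading 10.324874493398683 tilt 30.12280534179611 roll y.z 0.0018479177453530268
beaker axis [0.5693 0.347 ] base z 0.0521
tcp goal [0.4838 0.3298 0.1258]
turn total units [0.0004 0.0003 0.0001] deg 0.18
shift total units [-0.012 -0.063  0.013] mm 1.6
```

Emit:
{"name": "move_arm", "arguments": {
  "turn": [
    [0, 0, 0],
    [0, 0, 0],
    [0, 0, 0],
    [0, 0, 0],
    [0, 0, 0],
    [0, 0, 0],
    [0, 0, 0]
  ],
  "dp": [
    [0, 0, 0],
    [0, 0, 0],
    [0, 0, 0],
    [0, 0, 0],
    [0, 0, 0],
    [0, 0, 0],
    [0, 0, 0]
  ],
  "jaw": [0.5, 0.3, 0, -0.2, -0.2, -0.2, -0.2]
}}

```text
clock: 22.53
tool_pos: [0.483, 0.3311, 0.1254]
eef_rot: [-0.087, 0.962, 0.024, 0.258]
contact_force: [-0.7, -0.1, 0.3]
opening: 0.599
```

```bash
python3 st.py;python3 - <<'E'
from st import *
c=r.snapshot('wrist');cv2.imwrite('pics/w13.png',c['frame'])
c=r.snapshot('scene');crop(c,350,90,480,210,5,'pics/s13.png')
E
```

```text
t 22.53 p [0.483  0.3311 0.1254] q [-0.25  1.   -1.07  2.21  1.83  1.17 -0.74] F [-0.7 -0.1  0.3] open 0.599
heading 10.31360774873411 tilt 30.06723930340143 roll y.z 0.0017026370093899679
t 22.53 p [0.483  0.3311 0.1254] q [-0.25  1.   -1.07  2.21  1.83  1.17 -0.74] F [-0.7 -0.1  0.3] open 0.599
heading 10.31360774873411 tilt 30.06723930340143 roll y.z 0.0017026370093899679
```

View pics/w13.png

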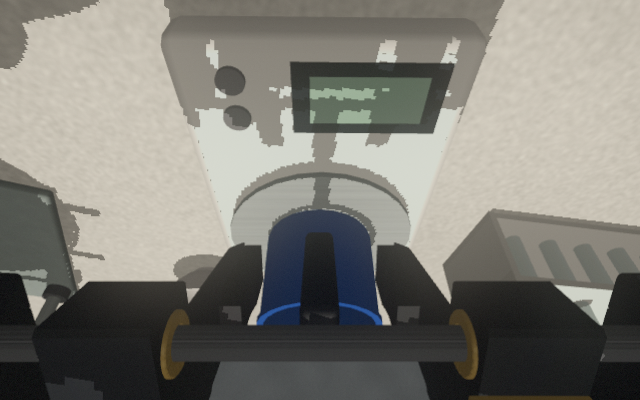

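View pics/s13.png

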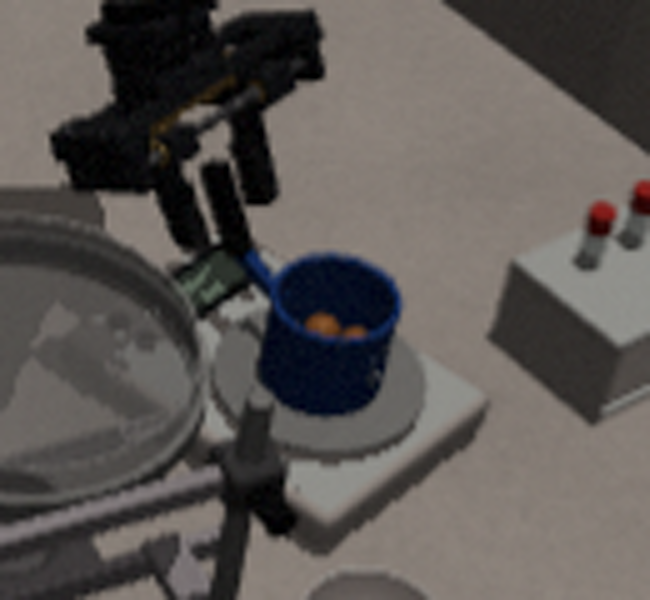

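Emit:
{"name": "move_arm", "arguments": {
  "turn": [
    [0, 0, 0],
    [0, 0, 0],
    [0, 0, 0],
    [0, 0, 0],
    [0, 0, 0],
    [0, 0, 0],
    [0, 0, 0],
    [0, 0, 0]
  ],
  "dp": [
    [0, 0, -0.3],
    [0, 0, -0.6],
    [0, 0, -0.8],
    [0, 0, -0.8],
    [0, 0, -0.8],
    [0, 0, -0.8],
    [0, 0, 0],
    [0, 0, 0]
  ],
  "jaw": [-0.2, -0.2, -0.2, -0.2, -0.2, -0.2, -0.2, -0.2]
}}

```text
clock: 23.3
tool_pos: [0.4325, 0.3221, 0.2153]
eef_rot: [-0.087, 0.962, 0.025, 0.259]
contact_force: [1.2, 0.7, -0.8]
opening: 0.599
```

```bash
python3 st.py;python3 - <<'E'
from st import *
d={}
for n in['top','scene']:d[n]=r.snapshot(n)
pickle.dump((s,d),open('snap14.pkl','wb'))
cv2.imwrite('pics/t14.png',d['top']['frame']);cv2.imwrite('pics/s14.png',d['scene']['frame']);crop(d['top'],120,160,240,280,5,'pics/t14b.png')
s0,d0=pickle.load(open('snap0.pkl','rb'))
for q in(d0,d):
    f=q['top']['frame'][160:205,325:350].astype(int)
    w=np.clip(f[:,:,1]-f[:,:,0]-25,0,None)*(f[:,:,1]>f[:,:,2]*.9);cols=np.arange(325,350)
    print([round(float((w[i]*cols).sum()/w[i].sum()),2) for i in range(8,40,4)])
E
```

```text
t 23.3 p [0.4325 0.3221 0.2153] q [-0.25  0.8  -1.18  2.26  1.6   1.14 -0.7 ] F [ 1.2  0.7 -0.8] open 0.599
heading 10.343322250801432 tilt 30.196279007551126 roll y.z 0.002350838020522897
t 23.3 p [0.4325 0.3221 0.2153] q [-0.25  0.8  -1.18  2.26  1.6   1.14 -0.7 ] F [ 1.2  0.7 -0.8] open 0.599
heading 10.343322250801432 tilt 30.196279007551126 roll y.z 0.002350838020522897
[342.27, 341.33, 340.41, 339.59, 338.74, 337.89, 337.93, 339.29]
[342.37, 341.56, 340.76, 339.89, 338.99, 338.14, 338.19, 339.5]
```

View pics/t14.png

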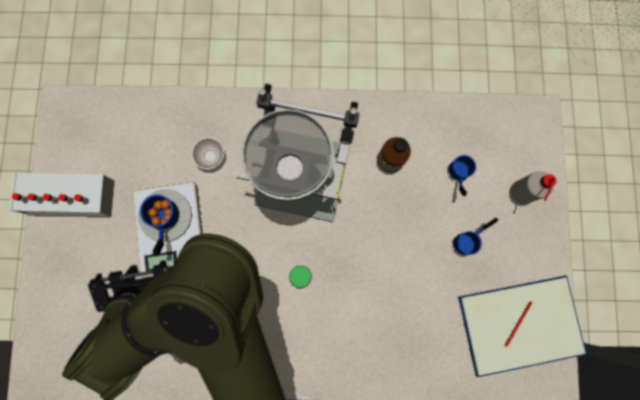

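View pics/s14.png

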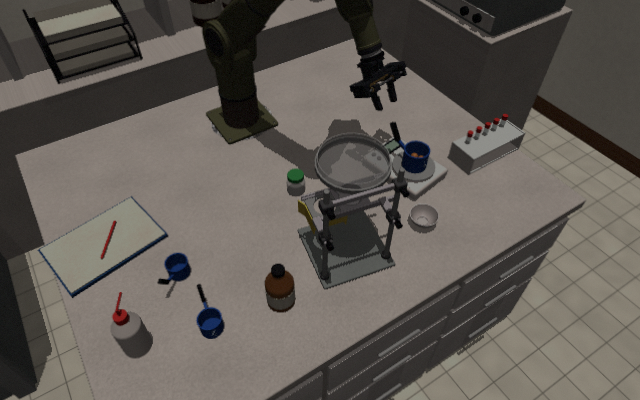

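View pics/t14b.png

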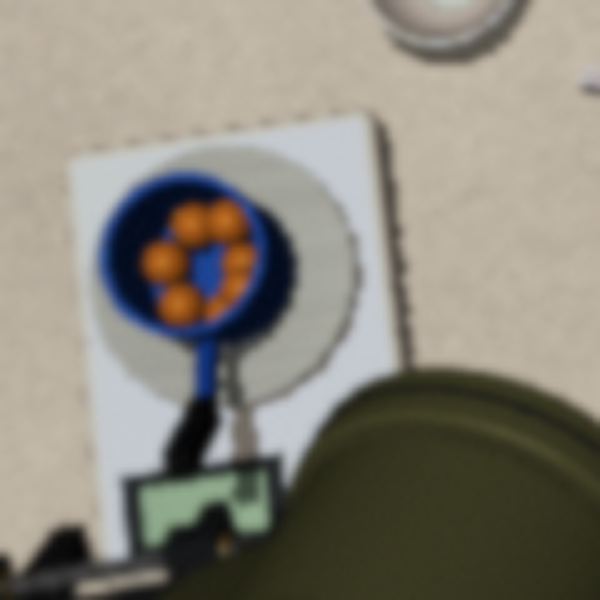

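```bash
python3 - <<'E'
from st import *
_,d=pickle.load(open('snap14.pkl','rb'));t=d['top'];sc=d['scene']
print('rim',onz(t,(120+184/5-.4,160+257/5-.4),.122),'pan',onz(t,(120+225/5-.4,160+278/5-.4),.052))
s0,d0=pickle.load(open('snap0.pkl','rb'))
for n,b in(('dish',(190,135,225,175)),('jar',(285,260,316,292)),('bottle',(375,130,415,175))):
    x0,y0,x1,y1=b;a=d0['top']['frame'][y0:y1,x0:x1].astype(np.float32).mean(2);e=t['frame'][y0:y1,x0:x1].astype(np.float32).mean(2)
    print(n,'shift px',cv2.phaseCorrelate(a,e),abs(a-e).mean())
E
```

```text
t 23.4 p [0.4328 0.3213 0.2136] q [-0.25  0.8  -1.18  2.26  1.6   1.14 -0.7 ] F [ 0.4 -0.8 -0.9] open 0.598
heading 10.30285063700159 tilt 30.051191305759893 roll y.z 0.0008928888919935082
rim [0.569  0.3459 0.122 ] pan [0.568  0.3467 0.052 ]
dish shift px ((0.07018792349794367, -0.06660212600375459), 0.9531743708584044) 20.082857
jar shift px ((0.07797330988395501, -0.017490836293848844), 0.9720432106405497) 19.36055
bottle shift px ((0.05654020007553129, 0.47408644419786583), 0.9569628034697638) 14.2703705
```

```bash
python3 -c "
from plant import r
print(r.finish_job())"
```

```text
the job is handed in; nothing more can be done
None
```

I gripped the beaker by its handle, held it in the fork to slide the gate fully open, and slid the gate shut again. Then I set the beaker on the balance pan, let go and handed the job in at about 23 s. The hand-in reports no verdict.

- **Gate open:** it was pushed against its open stop, with the side force rising to 6.5 N. No balls were left in the hopper, and the measured load rose by more than a newton, roughly what seven balls weigh.
- **Gate shut:** it was pushed against its shut stop, again at 6.5 N. At the end the yellow fork sits about 0.3 px (under 1 mm) further shut than at the start.
- **Balls:** all seven were counted in the beaker in the top view after it left the fork. The view after placing also shows balls, but I did not count them again.
- **Placing:** the beaker met the pan with about 5 N. The top view puts its axis about 1 mm from the pan's centre, and it looks upright. The hand is withdrawn and touches nothing.
- **Bystanders:** the dish and jar show shifts below 0.1 px. The bottle shows 0.5 px (about 1 mm), which I put down to image noise.

**Disagreements:**
- From above, a white disc still shows in the hopper's outlet with the gate open. I could not explain it, but the balls clearly passed through.
- Two estimates of the hopper's centre differed by about 1 cm. I relied on contact with the fork instead.
- On the first approach, joint 4 ran up to its range limit (2.56 rad), so I took a wider path.

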